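# Bail-arm parts tote: lift out, swing the bails out, stack

## Task

The small parts tote stands in the deep tote with its two bail arms up as a lifting handle: lift it out and stand it in the middle of the rubber mat. There swing both bail arms fully out and down, one to each side, and only then stack the tote on the other small tote, squarely, with its foot fully home inside that tote's rim and the bail arms still out. Keep it upright, set it down gently, never dropping it, do not knock the tools lying about, and let go at the end.

Things in the scene. Friction and masses are not known exactly. Their poses are not given: they have to be found in the camera images.
- tote_c (a point): the loose grey parts tote (about 0.53 kg), open on top, 160 (own x) by 130 (own y) by 78 high, walls 6; this point is its centre, 39 above its underside, z up. A foot 138 by 108 by 8 high under its floor drops inside base_tote's rim. Two U-shaped steel bails hinge on its end walls, 27 above this point at own y = +22 and -22, upright at the start. It starts inside deep_tote.
- tote_wall_top (a point): middle of the top edge of the tote's middle wall, 35 above tote_c (4 below the rim). The wall is 12 thick and runs along the tote's x through its centre; the compartment on each side of it is 53 wide and free down to 10 below tote_c. The upright bails stand in the way above it.
- bail_l (a joint): hinge of the bail on the tote's own +y side: 0 = upright (stop), pi/2 = swung out to +y and level (stop). Stiff hinge: stays where left; about 1 N at the bar moves it. It cannot be swung fully out while the tote is in the deep tote.
- bail_r (a joint): the same for the bail on the tote's own -y side, swung out to -y
- bail_l_bar (a point): middle of bail_l's straight crossbar (8 diameter, 174 long along the tote's x), 65 from its hinge line: upright it is 92 above tote_c at own y = 22; swung out it is 27 above tote_c at own y = 87
- bail_r_bar (a point): the same for bail_r, at own y = -22 upright and -87 swung out. Upright, the two bars are 44 apart and measure 52 over both (up to 68 if they lean a little); squeezed together they go to their upright stops and can be lifted as one handle.
- deep_tote: grey open tote fixed to the bench, 200 (own x) by 150 (own y) by 100 high, walls and floor 5 thick; origin at the centre of its underside, z up. The parts tote stands in it with about 5 to spare on its long sides.
- mat: black rubber mat fixed on the bench, 220 by 220, 2 thick; origin at the centre of its underside
- base_tote: small grey tote of the same family, fixed to the bench, 160 (own x) by 130 (own y) by 70 high, walls 6 thick, inside 148 by 118 (5 to spare all round for the foot); origin at the centre of its underside, z up. Its own bails are already swung out level, to own y = +-91.
- base_rim (a point): centre of the base tote's mouth, level with its rim, 70 above its underside. Stacked, tote_c is 31 above this point and the totes' long sides are parallel (either way round).
- spool_c (a point): bystander: aluminium solder spool standing upright, 60 diameter, 46 high; its centre
- meter_c (a point): bystander: black hand multimeter lying face up, 75 by 140 by 34 high; its centre
- driver_grip (a point): bystander: screwdriver 170 long lying on the bench; middle of its handle
Mind the look-alikes: they are no part of the job. What is shaped like the part that bears tote_c but blue or yellow is not meant.

How it is judged:
By the outcome, as a careful person would: the job done as asked, in the order asked, and still so for the second after the job is handed in, with the robot touching nothing.
It also fails if it takes over 72 s, if anything falls off the work surface, if the arm or the gripper's body presses on something with over 40 N, if the wrist force passes 120 N, or if a joint passes its speed limit or range.

## Robot

A 6-joint arm with a two-finger parallel gripper is mounted at the origin on the work surface. World frame = base frame: x ahead of the robot, y to its left, z up, the work surface at z = 0. Lengths are in m, angles in degrees, forces in N, time in s.
With the tool pointing down it reaches from about 0.25 to 0.725 m from the base axis. Payload 9.7 kg.
Tool frame: the origin (TCP) lies at the very end of the fingers, on their centre line; the grasp point (between the pads) lies 19 mm behind it; z points along the fingers, y is the line along which they close (so a half turn about z gives the same grasp; the last joint's range is limited). The gripper opens to 85 mm and grips with 20 to 120 N. Pads are 22 mm wide; open, the fingers measure 114 mm over their backs; the gripper's body (76 mm by 85 mm) begins 54 mm behind the grasp point. The pads swing forward as they close: fully open they stand 13 mm farther back than shut.
Start: joints at [-65.833, 4.979, 10.078, 95.1, 0, 90], TCP at [0.225, -0.502, 0.231] pointing down, gripper open.
Joint ranges: [-179.16, 179.16], [-48.56, 103.87], [-65.8, 70.77], [-126.05, 130.52], [-82.76, 87.17], [-180, 180]. Speed limits (degrees/s): [127.2, 127.2, 147.25, 180, 180, 180].

## Interface

Orientations are given as [roll, pitch, yaw] about the fixed x, y, z axes, in that order (R = Rz(yaw) Ry(pitch) Rx(roll)).
In Python, from workcell import telemetry, optics, workorder gives the robot as it stands.
- The arm moves only by the shell command python3 -m handwheel 'ROWS' [FORCE]. ROWS is JSON, a list of rows, each an object of numbers: "tx", "ty", "tz": the shift along the tool's x, y, z in m; "ax", "ay", "az": the turn, a rotation vector about the tool's x, y, z in degrees; "jaw": the gripper command: -1 is shut, 1 is fully open, values between are in proportion. A call has exactly 10 rows; each row shifts and turns the commanded pose from where the row before left it, along the tool's axes as they then stand; what a row does not reach is not made up. A row lasts 1/8 s, in which the tool goes at most 62.5 mm and 10.7 degrees, less where a joint would pass 70% of its speed; a pose out of reach is approached as far as the arm can. A call is refused whole if a number of a shift passes 0.0625 or a number of a turn 10.7, either way. A call with a gripper value outside its range is refused whole. The fingers move at their own pace and stop on an object; FORCE is the grip in N (left out, the last holds). Time passes only in rows, so rows that do not move let the fingers close, or fill a call up. It gives the time, the measured TCP pose, the force, the opening and the grip force at its end, in the units of the state.
- telemetry.get_obs(): the state, without advancing time (a new reading comes with each control period).
- optics.camera(name): name is "scene" or "top" or "wrist"; returns a dict with "color" (384x512x3 uint8, red, green, blue), "K" (3x3 intrinsics, pixels), "extrinsics" (4x4, takes a point from camera to world coordinates); the wrist camera has in their place "mount" (4x4, takes a point from camera to tool coordinates, whose origin is the TCP and whose axes are the flange's). Camera axes: x right, y down, z forward; pixel columns grow to the right and rows downward; lengths in m; the calibration is good to about 2 mm. A picture is of the moment at which its call begins: read the wrist's pose just before it. There is no depth.
- workorder.job_done(): hands the job in; it is judged then, once.
The state is a dict: "time": time; "q": joint angles; "qd": joint speeds; "joint_efforts": joint torques, N m; "ee_pos": TCP position; "tcp_rot": TCP orientation; "wrist_force": force on the tool from outside, world axes, zero at the start; "torque": the same for the moment, N m; "opening": finger opening in m; "grasp_force": force on a finger pad.
Only numpy, scipy, OpenCV 4.12 (cv2) and the standard library are available. Lean on these libraries where they do the work, as an engineer would, in place of code of your own. Each camera call takes 0.05 s, during which the arm holds its last target. There are 200 camera calls.

## Working session

There is one attempt and no reset: what is moved stays moved. The work goes in short steps, Python scripts to look and compute and a shell command to move; the robot and the scene stay as the last step left them, time stands still between calls to the robot, and variables do not carry over. Pictures are saved under pics/ and viewed, at most 10 in all, crops included, and the job is handed in when it is done.

```bash
mkdir -p pics; ls; python3 - <<'E'
from workcell import telemetry, optics
import cv2,numpy as np
print(telemetry.get_obs())
for n in("scene","top","wrist"):
    c=optics.camera(n); cv2.imwrite(f"pics/{n}0.png",c["color"][...,::-1]); print(n,c["K"].tolist(),np.round(c.get("extrinsics",c.get("mount")),4).tolist())
a=cv2.imread("pics/top0.png");b=cv2.imread("pics/scene0.png")
cv2.imwrite("pics/a0.png",cv2.resize(a,(800,600)))
cv2.imwrite("pics/b0.png",cv2.resize(b,(800,600)))
E
```

```text
pics
{'time': 0.0, 'q': array([-6.58324660e+01,  5.01075069e+00,  1.00334484e+01,  9.50980169e+01,
        5.31042948e-04,  9.00005169e+01]), 'qd': array([ 0.04201054,  0.00099027, -0.00450602,  0.02728741, -0.05195489,
       -0.0955993 ]), 'joint_efforts': array([ 1.53045312e-03, -5.20389676e+01,  4.64801860e+01,  1.64340256e-02,
        1.83626912e-04, -7.09279760e-06]), 'ee_pos': array([ 0.22508391, -0.50158792,  0.2305774 ]), 'tcp_rot': array([-1.79924681e+02, -5.30362992e-04,  2.41670164e+01]), 'wrist_force': array([0.80579689, 0.03630442, 0.62241921]), 'torque': array([ 0.01982693,  0.00870019, -0.01649443]), 'grasp_force': 0.0, 'opening': 0.0852832321915381}
scene [[371.77956348623877, 0.0, 253.15432854819545], [0.0, 371.77956348623877, 199.17285204666985], [0.0, 0.0, 1.0]] [[0.1466, 0.7339, -0.6632, 1.2906], [0.9892, -0.1092, 0.0978, -0.2177], [-0.0007, -0.6704, -0.742, 0.9887], [0.0, 0.0, 0.0, 1.0]]
top [[498.55329507420015, 0.0, 252.77707364034006], [0.0, 498.55329507420015, 200.26653616304418], [0.0, 0.0, 1.0]] [[-0.0028, -0.9983, 0.0575, 0.4246], [-0.9999, 0.0038, 0.0162, -0.1132], [-0.0163, -0.0574, -0.9982, 1.6541], [0.0, 0.0, 0.0, 1.0]]
wrist [[287.6326629309683, 0.0, 256.5398292729862], [0.0, 287.6326629309683, 191.2712591513496], [0.0, 0.0, 1.0]] [[0.0004, -0.9448, -0.3276, 0.0827], [1.0, 0.0001, 0.0009, -0.0001], [-0.0008, -0.3276, 0.9448, -0.1437], [0.0, 0.0, 0.0, 1.0]]
```

View pics/a0.png

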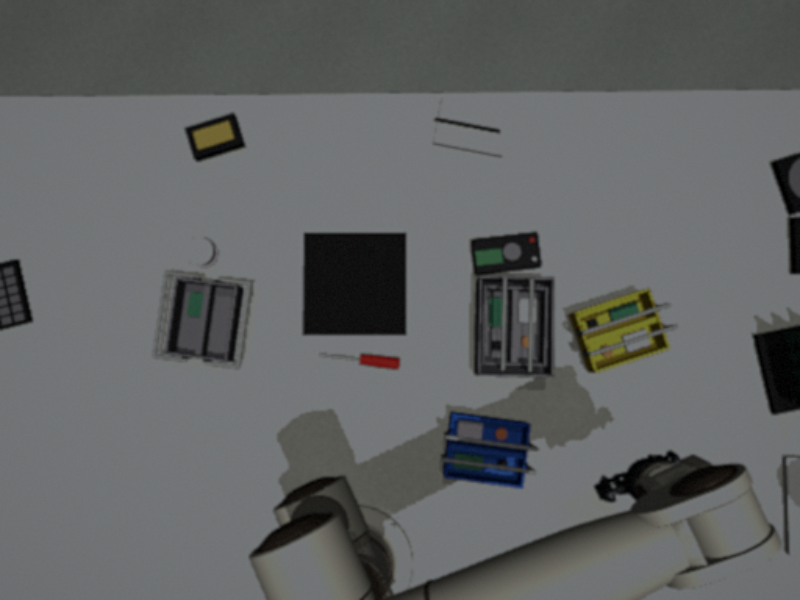

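View pics/b0.png

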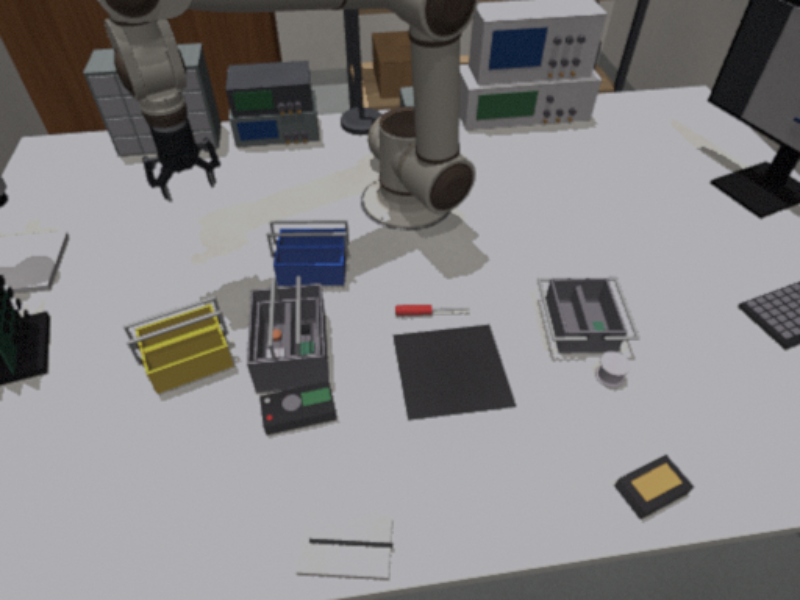

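Candidates for the parts tote, as pixels in the 800-wide top view:
- Grey tote in the deep tote at (513,325): chosen, because it is grey, has upright bails and sits in the deep tote.
- Blue tote at (487,448): look-alike.
- Yellow tote at (620,330): look-alike.
- Grey tote at (205,320) with its bails out: this is the base tote.

The mat is at (355,284), the screwdriver at (380,361), the spool at (203,250) and the meter at (505,253).

```bash
cat > h.py <<'E'
import numpy as np,cv2
from workcell import telemetry,optics
from scipy.spatial.transform import Rotation as R
def ext(name):
    if name!="wrist":
        c=optics.camera(name); return c["color"],c["K"],np.array(c["extrinsics"])
    o=telemetry.get_obs(); c=optics.camera(name)
    T=np.eye(4);T[:3,:3]=R.from_euler("xyz",o["tcp_rot"],degrees=True).as_matrix();T[:3,3]=o["ee_pos"]
    return c["color"],c["K"],T@np.array(c["mount"])
def ray(K,E,uv,z):
    d=E[:3,:3]@np.linalg.solve(K,[uv[0],uv[1],1.]); p=E[:3,3]; return p+d*(z-p[2])/d[2]
E
python3 - <<'E'
from h import *
im,K,E=ext("top")
im=im[...,::-1]
A=im[140:250,290:360];B=im[165:245,92:172]
a=cv2.resize(A,None,fx=5,fy=5,interpolation=cv2.INTER_CUBIC);b=cv2.resize(B,None,fx=5,fy=5,interpolation=cv2.INTER_CUBIC)
o=np.zeros((550,750,3),np.uint8);o[:550,:350]=a;o[:400,350:]=b
cv2.imwrite("pics/crop1.png",cv2.convertScaleAbs(o,alpha=1.5))
g=cv2.cvtColor(im,cv2.COLOR_BGR2GRAY)
def blob(x0,y0,x1,y1,z,thr=60,name=""):
    m=(g[y0:y1,x0:x1]<thr).astype(np.uint8)
    c=max(cv2.findContours(m,0,2)[0],key=cv2.contourArea)+[x0,y0]
    r=cv2.minAreaRect(c); bx=cv2.boxPoints(r); w=np.array([ray(K,E,p,z) for p in bx])
    print(name,np.round(r[0],1),np.round(w.mean(0),4),np.round(w[:,:2],3).tolist())
blob(185,140,270,220,.002,60,"mat")
blob(98,170,168,240,.07,80,"base dark inside/wall")
blob(295,170,358,245,.1,80,"deep")
blob(295,142,350,176,.034,60,"meter")
E
```

```text
mat [226.5 181. ] [0.5847 0.001  0.002 ] [[0.692, 0.11], [0.691, -0.108], [0.477, -0.107], [0.478, 0.109]]
base dark inside/wall [130.2 203.7] [0.5067 0.304  0.07  ] [[0.431, 0.388], [0.602, 0.368], [0.582, 0.219], [0.411, 0.241]]
deep [328.5 207. ] [ 0.4927 -0.3237  0.1   ] [[0.608, -0.245], [0.608, -0.405], [0.377, -0.401], [0.378, -0.244]]
meter [323.3 162.1] [ 0.6417 -0.3174  0.034 ] [[0.673, -0.243], [0.688, -0.383], [0.611, -0.391], [0.595, -0.252]]
```

View pics/crop1.png

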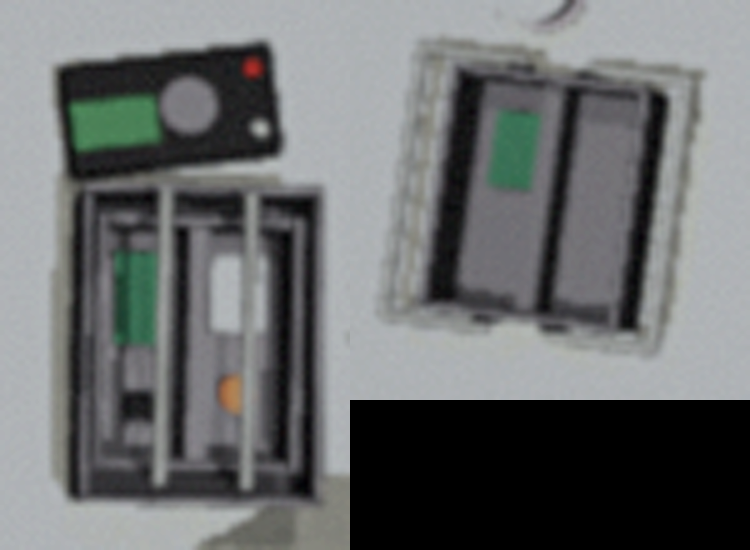

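The crop shows the chosen grey tote standing in the deep tote. Its two light bars run from crop pixels (163,190) to (160,487) and from (251,192) to (246,488). On the right is the base tote, its bails out and slightly turned.

```bash
python3 - <<'E'
from h import *
im,K,E=ext("top")
f=lambda x,y,ox,oy:((x+.5)/5-.5+ox,(y+.5)/5-.5+oy)
for p in [(163,190),(160,487),(251,192),(246,488)]: print(np.round(ray(K,E,f(*p,290,140),.136),4))
# base bail crossbars at z=.066?: corners outer
for p in [(425-350,45),(700-350,72),(655-350,352),(380-350,318)]: print("bail",np.round(ray(K,E,f(*p,92,165),.065),4))
o=telemetry.get_obs();print(o['ee_pos'],o['tcp_rot'])
E
```

```text
[ 0.5805 -0.3007  0.136 ]
[ 0.3997 -0.297   0.136 ]
[ 0.5791 -0.3543  0.136 ]
[ 0.399  -0.3489  0.136 ]
bail [0.6039 0.3828 0.065 ]
bail [0.5856 0.2051 0.065 ]
bail [0.4063 0.2325 0.065 ]
bail [0.4285 0.4092 0.065 ]
[ 0.22513731 -0.50169146  0.23094297] [-1.79962856e+02 -9.62635884e-04  2.41686057e+01]
```

```bash
python3 -m handwheel '[{"az":10,"jaw":1},{"az":10,"jaw":1},{"az":5.6,"jaw":1},{"tx":0.0434,"ty":-0.0306,"jaw":1},{"tx":0.0434,"ty":-0.0306,"jaw":1},{"tx":0.0434,"ty":-0.0306,"jaw":1},{"tx":0.0434,"ty":-0.0306,"jaw":1},{"tx":0.0434,"ty":-0.0306,"jaw":1},{"tx":0.0434,"ty":-0.0306,"jaw":1},{"jaw":1}]' 60
python3 - <<'E'
from h import *
im,K,E=ext("wrist"); cv2.imwrite("pics/w1.png",cv2.resize(im[...,::-1],(768,576)));np.savez("w1.npz",K=K,E=E)
E
```

```text
$[0]: bad value
```

View pics/w1.png

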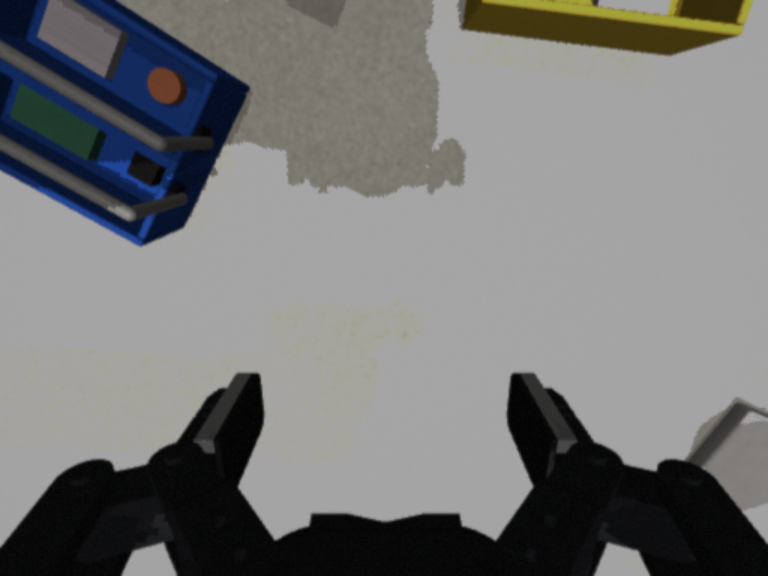

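The move was refused, so this picture is still the start pose, with the blue and yellow look-alikes at the top. Rows probably need every key.

```bash
python3 -m handwheel '[{"tx":0,"ty":0,"tz":0,"ax":0,"ay":0,"az":10,"jaw":1},{"tx":0,"ty":0,"tz":0,"ax":0,"ay":0,"az":10,"jaw":1},{"tx":0,"ty":0,"tz":0,"ax":0,"ay":0,"az":5.6,"jaw":1},{"tx":0.0434,"ty":-0.0306,"tz":0,"ax":0,"ay":0,"az":0,"jaw":1},{"tx":0.0434,"ty":-0.0306,"tz":0,"ax":0,"ay":0,"az":0,"jaw":1},{"tx":0.0434,"ty":-0.0306,"tz":0,"ax":0,"ay":0,"az":0,"jaw":1},{"tx":0.0434,"ty":-0.0306,"tz":0,"ax":0,"ay":0,"az":0,"jaw":1},{"tx":0.0434,"ty":-0.0306,"tz":0,"ax":0,"ay":0,"az":0,"jaw":1},{"tx":0.0434,"ty":-0.0306,"tz":0,"ax":0,"ay":0,"az":0,"jaw":1},{"tx":0,"ty":0,"tz":0,"ax":0,"ay":0,"az":0,"jaw":1}]' 60

```

```text
time: 1.55
ee_pos: [0.4924, -0.3226, 0.2305]
tcp_rot: [-180.0, 0.0, -1.2]
wrist_force: [-1.0, 0.1, -0.5]
opening: 0.0853
grasp_force: 0.0
```

```bash
python3 - <<'E'
from h import *
im,K,E=ext("wrist"); cv2.imwrite("pics/w2raw.png",im[...,::-1]); cv2.imwrite("pics/w2.png",cv2.resize(im[...,::-1],(768,576)));np.savez("w2.npz",K=K,E=E)
E
```

```text
(no output)
```

View pics/w2.png

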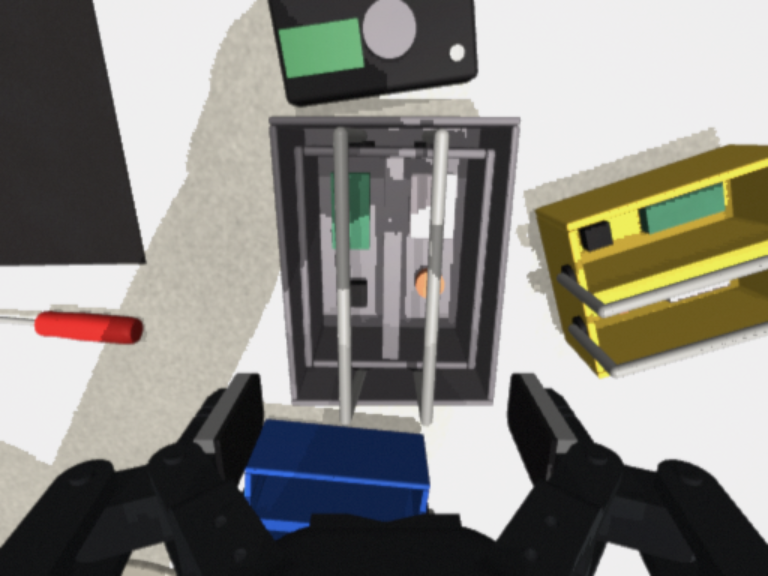

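The wrist view shows the bars at (341,130)-(347,420) and (441,132)-(427,422). The deep tote's rim corners are at (270,120), (520,120), (293,403) and (494,403).

```bash
python3 - <<'E'
from h import *
d=np.load("w2.npz");K,E=d["K"],d["E"]
f=lambda x,y:((x+.5)/1.5-.5,(y+.5)/1.5-.5)
for p in [(341,130),(347,420),(441,132),(427,422)]: print("bar",np.round(ray(K,E,f(*p),.135),4))
for p in [(273,121),(517,121),(493,403),(294,403)]: print("deep",np.round(ray(K,E,f(*p),.1),4))
for p in [(297,152),(493,152),(474,366),(307,366)]: print("tote rim",np.round(ray(K,E,f(*p),.083),4))
E
```

```text
bar [ 0.5794 -0.3022  0.135 ]
bar [ 0.4006 -0.2964  0.135 ]
bar [ 0.5774 -0.3542  0.135 ]
bar [ 0.3979 -0.349   0.135 ]
deep [ 0.5859 -0.2588  0.1   ]
deep [ 0.5829 -0.4035  0.1   ]
deep [ 0.3877 -0.4013  0.1   ]
deep [ 0.3907 -0.2537  0.1   ]
tote rim [ 0.5676 -0.2682  0.083 ]
tote rim [ 0.565  -0.3944  0.083 ]
tote rim [ 0.4093 -0.3895  0.083 ]
tote rim [ 0.412  -0.2622  0.083 ]
```

```bash
python3 -m handwheel '[{"tx":-0.0035,"ty":0.0045,"tz":0.02,"ax":0,"ay":0,"az":0.3,"jaw":1},{"tx":0,"ty":0,"tz":0.03,"ax":0,"ay":0,"az":0,"jaw":1},{"tx":0,"ty":0,"tz":0.03,"ax":0,"ay":0,"az":0,"jaw":1},{"tx":0,"ty":0,"tz":0.025,"ax":0,"ay":0,"az":0,"jaw":1},{"tx":0,"ty":0,"tz":0.0125,"ax":0,"ay":0,"az":0,"jaw":1},{"tx":0,"ty":0,"tz":0,"ax":0,"ay":0,"az":0,"jaw":-1},{"tx":0,"ty":0,"tz":0,"ax":0,"ay":0,"az":0,"jaw":-1},{"tx":0,"ty":0,"tz":0,"ax":0,"ay":0,"az":0,"jaw":-1},{"tx":0,"ty":0,"tz":0,"ax":0,"ay":0,"az":0,"jaw":-1},{"tx":0,"ty":0,"tz":0,"ax":0,"ay":0,"az":0,"jaw":-1}]' 80

```

```text
time: 2.85
ee_pos: [0.4869, -0.3293, 0.116]
tcp_rot: [179.9, -0.1, -1.7]
wrist_force: [-2.5, 3.1, 6.2]
opening: 0.0474
grasp_force: 81.7
```

```bash
python3 -m handwheel '[{"tx":0,"ty":0,"tz":-0.003,"ax":0,"ay":0,"az":0,"jaw":-1},{"tx":0,"ty":0,"tz":-0.004,"ax":0,"ay":0,"az":0,"jaw":-1},{"tx":0,"ty":0,"tz":-0.004,"ax":0,"ay":0,"az":0,"jaw":-1},{"tx":0,"ty":0,"tz":-0.004,"ax":0,"ay":0,"az":0,"jaw":-1},{"tx":0,"ty":0,"tz":-0.004,"ax":0,"ay":0,"az":0,"jaw":-1},{"tx":0,"ty":0,"tz":-0.004,"ax":0,"ay":0,"az":0,"jaw":-1},{"tx":0,"ty":0,"tz":-0.004,"ax":0,"ay":0,"az":0,"jaw":-1},{"tx":0,"ty":0,"tz":-0.003,"ax":0,"ay":0,"az":0,"jaw":-1},{"tx":0,"ty":0,"tz":0,"ax":0,"ay":0,"az":0,"jaw":-1},{"tx":0,"ty":0,"tz":0,"ax":0,"ay":0,"az":0,"jaw":-1}]' 80
python3 - <<'E'
from h import *
w,K,E=ext("wrist");s,_,_=ext("scene");w=w[...,::-1];s=s[...,::-1]
o=np.zeros((480,800,3),np.uint8);o[:300,:400]=cv2.resize(w,(400,300));o[:480,400:]=cv2.resize(s[120:280,110:243],(400,480));cv2.imwrite("pics/w3.png",o)
E
```

```text
time: 4.1
ee_pos: [0.4864, -0.3291, 0.1436]
tcp_rot: [-180.0, 0.0, -1.7]
wrist_force: [-0.8, 0.9, -4.3]
opening: 0.0472
grasp_force: 82.7
```

View pics/w3.png

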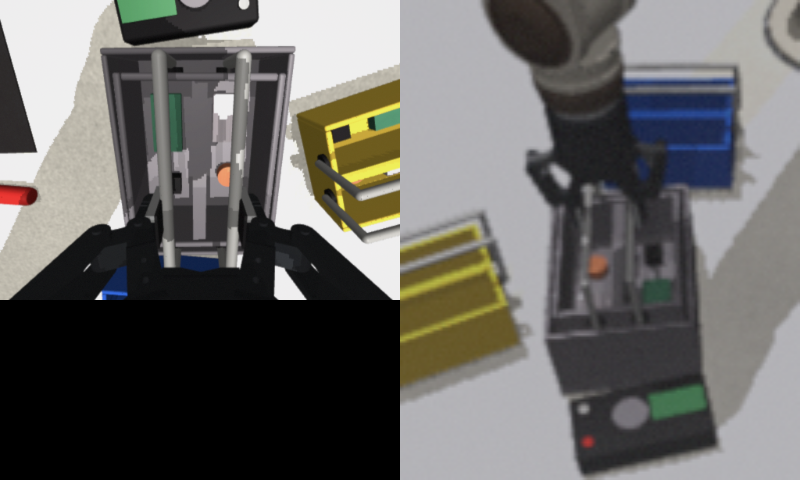

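The scene view shows the tote hanging level between the fingers and rising out of the deep tote, with the weight carried. I'll lift it clear and carry it to the mat.

```bash
python3 -m handwheel '[{"tx":0,"ty":0,"tz":-0.01,"ax":0,"ay":0,"az":0,"jaw":-1},{"tx":0,"ty":0,"tz":-0.015,"ax":0,"ay":0,"az":0,"jaw":-1},{"tx":0,"ty":0,"tz":-0.018,"ax":0,"ay":0,"az":0,"jaw":-1},{"tx":0,"ty":0,"tz":-0.018,"ax":0,"ay":0,"az":0,"jaw":-1},{"tx":0,"ty":0,"tz":-0.018,"ax":0,"ay":0,"az":0,"jaw":-1},{"tx":0,"ty":0,"tz":-0.015,"ax":0,"ay":0,"az":0,"jaw":-1},{"tx":0,"ty":0,"tz":-0.01,"ax":0,"ay":0,"az":0,"jaw":-1},{"tx":0.002,"ty":-0.01,"tz":-0.004,"ax":0,"ay":0,"az":0,"jaw":-1},{"tx":0.006,"ty":-0.02,"tz":0,"ax":0,"ay":0,"az":0,"jaw":-1},{"tx":0.0088,"ty":-0.0327,"tz":0,"ax":0,"ay":0,"az":0,"jaw":-1}]' 80
python3 -m handwheel '[{"tx":0.01,"ty":-0.036,"tz":0,"ax":0,"ay":0,"az":0,"jaw":-1},{"tx":0.01,"ty":-0.036,"tz":0,"ax":0,"ay":0,"az":0,"jaw":-1},{"tx":0.01,"ty":-0.036,"tz":0,"ax":0,"ay":0,"az":0,"jaw":-1},{"tx":0.01,"ty":-0.036,"tz":0,"ax":0,"ay":0,"az":0,"jaw":-1},{"tx":0.01,"ty":-0.036,"tz":0,"ax":0,"ay":0,"az":0,"jaw":-1},{"tx":0.01,"ty":-0.036,"tz":0,"ax":0,"ay":0,"az":0,"jaw":-1},{"tx":0.006,"ty":-0.028,"tz":0,"ax":0,"ay":0,"az":0,"jaw":-1},{"tx":0.003,"ty":-0.018,"tz":0,"ax":0,"ay":0,"az":0,"jaw":-1},{"tx":0.001,"ty":-0.008,"tz":0,"ax":0,"ay":0,"az":0,"jaw":-1},{"tx":0,"ty":0,"tz":0,"ax":0,"ay":0,"az":0,"jaw":-1}]' 80
```

```text
time: 5.45
ee_pos: [0.5053, -0.2656, 0.251]
tcp_rot: [-180.0, 0.1, -1.8]
wrist_force: [-0.2, 0.5, -4.4]
opening: 0.0471
grasp_force: 83.1
time: 6.7
ee_pos: [0.5829, -0.0082, 0.2517]
tcp_rot: [-179.6, 0.0, -0.9]
wrist_force: [-0.5, 0.2, -4.0]
opening: 0.0472
grasp_force: 83.1
```

```bash
python3 -m handwheel '[{"tx":0,"ty":-0.003,"tz":0.01,"ax":0,"ay":0,"az":0,"jaw":-1},{"tx":0,"ty":0,"tz":0.016,"ax":0,"ay":0,"az":0,"jaw":-1},{"tx":0,"ty":0,"tz":0.02,"ax":0,"ay":0,"az":0,"jaw":-1},{"tx":0,"ty":0,"tz":0.02,"ax":0,"ay":0,"az":0,"jaw":-1},{"tx":0,"ty":0,"tz":0.02,"ax":0,"ay":0,"az":0,"jaw":-1},{"tx":0,"ty":0,"tz":0.016,"ax":0,"ay":0,"az":0,"jaw":-1},{"tx":0,"ty":0,"tz":0.01,"ax":0,"ay":0,"az":0,"jaw":-1},{"tx":0,"ty":0,"tz":0.006,"ax":0,"ay":0,"az":0,"jaw":-1},{"tx":0,"ty":0,"tz":0.003,"ax":0,"ay":0,"az":0,"jaw":-1},{"tx":0,"ty":0,"tz":0,"ax":0,"ay":0,"az":0,"jaw":-1}]' 80
python3 - <<'E'
from h import *
w,K,E=ext("wrist");s,_,_=ext("scene");w=w[...,::-1];s=s[...,::-1]
o=np.zeros((480,800,3),np.uint8);o[:300,:400]=cv2.resize(w,(400,300));o[:480,400:]=cv2.resize(s[120:280,220:353],(400,480));cv2.imwrite("pics/w4.png",o)
E
```

```text
time: 7.95
ee_pos: [0.5832, -0.0056, 0.1311]
tcp_rot: [-179.6, -0.0, -0.8]
wrist_force: [-0.5, 0.7, -4.7]
opening: 0.0471
grasp_force: 83.1
```

View pics/w4.png

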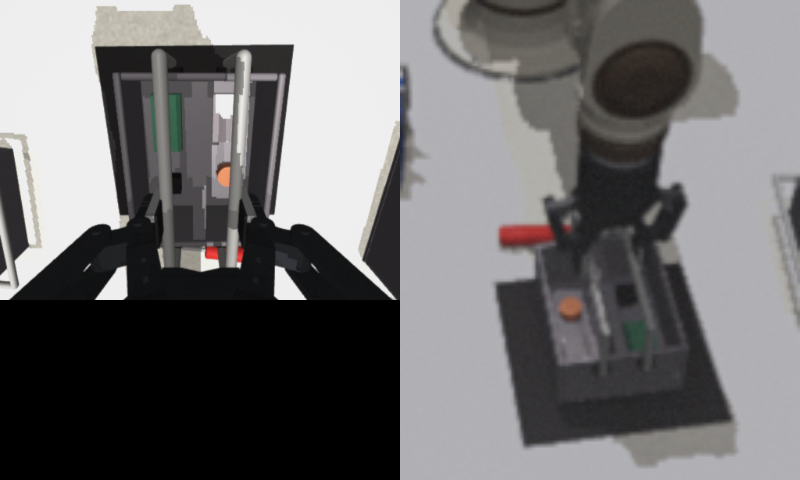

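The tote is over the mat and level, about 5 mm towards -y. I'll shift it and set it down slowly.

```bash
python3 -m handwheel '[{"tx":0.001,"ty":-0.003,"tz":0.004,"ax":0,"ay":0,"az":0,"jaw":-1},{"tx":0,"ty":-0.003,"tz":0.004,"ax":0,"ay":0,"az":0,"jaw":-1},{"tx":0,"ty":0,"tz":0.003,"ax":0,"ay":0,"az":0,"jaw":-1},{"tx":0,"ty":0,"tz":0.002,"ax":0,"ay":0,"az":0,"jaw":-1},{"tx":0,"ty":0,"tz":0.001,"ax":0,"ay":0,"az":0,"jaw":-1},{"tx":0,"ty":0,"tz":0.001,"ax":0,"ay":0,"az":0,"jaw":-1},{"tx":0,"ty":0,"tz":0.001,"ax":0,"ay":0,"az":0,"jaw":-1},{"tx":0,"ty":0,"tz":0.0005,"ax":0,"ay":0,"az":0,"jaw":-1},{"tx":0,"ty":0,"tz":0.0005,"ax":0,"ay":0,"az":0,"jaw":-1},{"tx":0,"ty":0,"tz":0,"ax":0,"ay":0,"az":0,"jaw":-1}]' 80
```

```text
time: 9.3
ee_pos: [0.5841, -0.0023, 0.114]
tcp_rot: [-179.4, -0.0, -0.5]
wrist_force: [-0.2, -0.1, -3.4]
opening: 0.047
grasp_force: 83.2
```

```bash
python3 -m handwheel '[{"tx":0,"ty":0,"tz":0.0005,"ax":0,"ay":0,"az":0,"jaw":-1},{"tx":0,"ty":0,"tz":0.0005,"ax":0,"ay":0,"az":0,"jaw":-1},{"tx":0,"ty":0,"tz":0.0005,"ax":0,"ay":0,"az":0,"jaw":-1},{"tx":0,"ty":0,"tz":0,"ax":0,"ay":0,"az":0,"jaw":-1},{"tx":0,"ty":0,"tz":0,"ax":0,"ay":0,"az":0,"jaw":-1},{"tx":0,"ty":0,"tz":0,"ax":0,"ay":0,"az":0,"jaw":-1},{"tx":0,"ty":0,"tz":0,"ax":0,"ay":0,"az":0,"jaw":-1},{"tx":0,"ty":0,"tz":0,"ax":0,"ay":0,"az":0,"jaw":-1},{"tx":0,"ty":0,"tz":0,"ax":0,"ay":0,"az":0,"jaw":-1},{"tx":0,"ty":0,"tz":0,"ax":0,"ay":0,"az":0,"jaw":-1}]' 80
```

```text
time: 10.55
ee_pos: [0.5842, -0.002, 0.1136]
tcp_rot: [-179.4, -0.1, -0.5]
wrist_force: [-5.3, 2.5, 6.2]
opening: 0.0469
grasp_force: 83.8
```

```bash
python3 -m handwheel '[{"tx":0,"ty":0,"tz":0,"ax":0,"ay":0,"az":0,"jaw":0.2},{"tx":0,"ty":0,"tz":0,"ax":0,"ay":0,"az":0,"jaw":0.6},{"tx":0,"ty":0,"tz":0,"ax":0,"ay":0,"az":0,"jaw":0.6},{"tx":0,"ty":0,"tz":-0.01,"ax":0,"ay":0,"az":0,"jaw":0.6},{"tx":0,"ty":0,"tz":-0.02,"ax":0,"ay":0,"az":0,"jaw":0.6},{"tx":0,"ty":0,"tz":-0.03,"ax":0,"ay":0,"az":0,"jaw":0.6},{"tx":0,"ty":0,"tz":-0.01,"ax":0,"ay":0,"az":0,"jaw":-1},{"tx":0,"ty":0,"tz":0,"ax":0,"ay":0,"az":0,"jaw":-1},{"tx":0,"ty":0,"tz":0,"ax":0,"ay":0,"az":0,"jaw":-1},{"tx":0,"ty":0,"tz":0,"ax":0,"ay":0,"az":0,"jaw":-1}]' 30
python3 - <<'E'
from h import *
w,K,E=ext("wrist");s,_,_=ext("scene");w=w[...,::-1];s=s[...,::-1]
o=np.zeros((540,800,3),np.uint8);o[:]=0;a=cv2.resize(w,(720,540));o[:540,:520]=a[:,100:620];o[:340,520:]=cv2.resize(s[120:280,220:353],(280,340));cv2.imwrite("pics/w5.png",o);np.savez("w5.npz",K=K,E=E)
E
```

```text
time: 11.8
ee_pos: [0.5837, -0.003, 0.1812]
tcp_rot: [-179.4, 0.1, -0.5]
wrist_force: [-0.6, 0.3, -0.7]
opening: 0.0004
grasp_force: 0.0
```

View pics/w5.png

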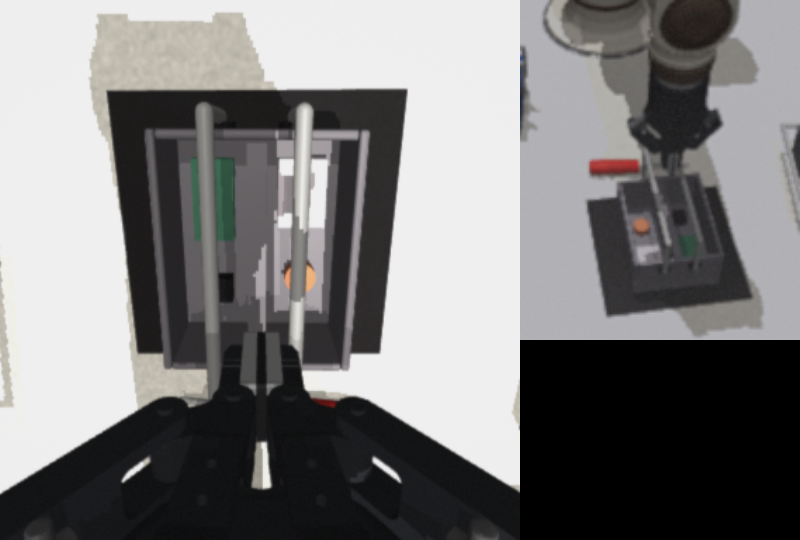

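The tote stands on the mat with its bars up, at (205,110)-(213,390) and (304,110)-(297,345). The shut fingers are between the bars at x≈262, and the tote's rim corners are at (150,134), (366,134), (347,367) and (168,367).

```bash
python3 - <<'E'
from h import *
d=np.load("w5.npz");K,E=d["K"],d["E"]
s=720/512
f=lambda x,y:((x+100.5)/s-.5,(y+.5)/s-.5)
for p in [(205,110),(213,390),(304,110),(297,345)]: print("bar",np.round(ray(K,E,f(*p),.133),4))
for p in [(150,134),(366,134),(347,367),(168,367)]: print("rim",np.round(ray(K,E,f(*p),.08),4))
for p in [(108,90),(406,90),(380,352),(137,352)]: print("mat",np.round(ray(K,E,f(*p),.002),4))
E
```

```text
bar [0.6746 0.0207 0.133 ]
bar [0.5284 0.0241 0.133 ]
bar [ 0.6743 -0.023   0.133 ]
bar [ 0.5568 -0.0224  0.133 ]
rim [0.6642 0.0604 0.08  ]
rim [ 0.6632 -0.0636  0.08  ]
rim [ 0.5089 -0.0623  0.08  ]
rim [0.5093 0.063  0.08  ]
mat [0.6943 0.1093 0.002 ]
mat [ 0.6924 -0.1089  0.002 ]
mat [ 0.4743 -0.1092  0.002 ]
mat [0.475  0.1119 0.002 ]
```

```bash
python3 -m handwheel '[{"tx":0.002,"ty":-0.002,"tz":0.012,"ax":0,"ay":0,"az":0,"jaw":-1},{"tx":0,"ty":0,"tz":0.02,"ax":0,"ay":0,"az":0,"jaw":-1},{"tx":0,"ty":0,"tz":0.015,"ax":0,"ay":0,"az":0,"jaw":-1},{"tx":0,"ty":0,"tz":0.015,"ax":0,"ay":0,"az":0,"jaw":-1},{"tx":0,"ty":0,"tz":0.014,"ax":0,"ay":0,"az":0,"jaw":-1},{"tx":0,"ty":0,"tz":0.01,"ax":0,"ay":0,"az":0,"jaw":-1},{"tx":0,"ty":0,"tz":0,"ax":0,"ay":0,"az":0,"jaw":-0.9},{"tx":0,"ty":0,"tz":0,"ax":0,"ay":0,"az":0,"jaw":-0.8},{"tx":0,"ty":0,"tz":0,"ax":0,"ay":0,"az":0,"jaw":-0.6},{"tx":0,"ty":0,"tz":0,"ax":0,"ay":0,"az":0,"jaw":-0.4}]' 30
```

```text
time: 13.15
ee_pos: [0.5865, -0.0011, 0.0966]
tcp_rot: [-179.4, -0.0, -0.4]
wrist_force: [0.4, -0.2, 3.7]
opening: 0.0252
grasp_force: 2.0
```

```bash
python3 -m handwheel '[{"tx":0,"ty":0,"tz":0,"ax":0,"ay":0,"az":0,"jaw":-0.1},{"tx":0,"ty":0,"tz":0,"ax":0,"ay":0,"az":0,"jaw":0.2},{"tx":0,"ty":0,"tz":0,"ax":0,"ay":0,"az":0,"jaw":0.5},{"tx":0,"ty":0,"tz":0,"ax":0,"ay":0,"az":0,"jaw":0.8},{"tx":0,"ty":0,"tz":0,"ax":0,"ay":0,"az":0,"jaw":1},{"tx":0,"ty":0,"tz":0,"ax":0,"ay":0,"az":0,"jaw":1},{"tx":0,"ty":0,"tz":0,"ax":0,"ay":0,"az":0,"jaw":1},{"tx":0,"ty":0,"tz":0,"ax":0,"ay":0,"az":0,"jaw":1},{"tx":0,"ty":0,"tz":0,"ax":0,"ay":0,"az":0,"jaw":1},{"tx":0,"ty":0,"tz":0,"ax":0,"ay":0,"az":0,"jaw":1}]' 30
python3 -c "
from h import *
im,K,E=ext('wrist');cv2.imwrite('pics/w6raw.png',im[...,::-1]);np.savez('w6.npz',K=K,E=E)"
python3 -m handwheel '[{"tx":0,"ty":0,"tz":0,"ax":0,"ay":0,"az":0,"jaw":0.5},{"tx":0,"ty":0,"tz":0,"ax":0,"ay":0,"az":0,"jaw":-1},{"tx":0,"ty":0,"tz":0,"ax":0,"ay":0,"az":0,"jaw":-1},{"tx":0,"ty":0,"tz":0,"ax":0,"ay":0,"az":0,"jaw":-1},{"tx":0,"ty":0,"tz":-0.01,"ax":0,"ay":0,"az":0,"jaw":-1},{"tx":0,"ty":0,"tz":-0.02,"ax":0,"ay":0,"az":0,"jaw":-1},{"tx":0,"ty":0,"tz":-0.02,"ax":0,"ay":0,"az":0,"jaw":-1},{"tx":0,"ty":0,"tz":-0.01,"ax":0,"ay":0,"az":0,"jaw":-1},{"tx":0,"ty":0,"tz":0,"ax":0,"ay":0,"az":0,"jaw":-1},{"tx":0,"ty":0,"tz":0,"ax":0,"ay":0,"az":0,"jaw":-1}]' 30
python3 - <<'E'
from h import *
w,K,E=ext("wrist");w=w[...,::-1];np.savez("w6.npz",K=K,E=E)
cv2.imwrite("pics/w6.png",cv2.resize(w,(768,576)))
E
```

```text
time: 14.4
ee_pos: [0.5862, -0.0011, 0.0965]
tcp_rot: [-179.4, -0.0, -0.4]
wrist_force: [-0.9, -0.5, 0.8]
opening: 0.0855
grasp_force: 0.6
time: 15.7
ee_pos: [0.5859, -0.0018, 0.1556]
tcp_rot: [-179.4, 0.1, -0.4]
wrist_force: [-0.2, 0.1, 0.8]
opening: 0.0001
grasp_force: 0.0
```

View pics/w6.png

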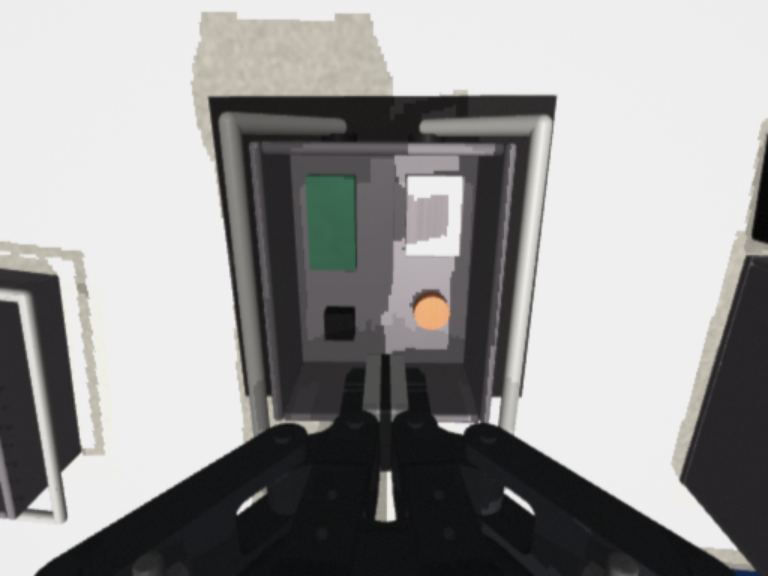

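Both bails are swung out evenly: the left bar runs (228,120)-(258,420) and the right (545,120)-(510,420). Next I'll compute their angle.

```bash
python3 - <<'E'
from h import *
from scipy.optimize import brentq
d=np.load("w6.npz");K,E=d["K"],d["E"]
f=lambda x,y:((x+.5)/1.5-.5,(y+.5)/1.5-.5)
for sg,ps in((1,[(228,125),(243,280),(255,400)]),(-1,[(546,125),(527,280),(512,400)])):
  for p in ps:
    g=lambda t:sg*(ray(K,E,f(*p),.068+.065*np.cos(t))[1]+.0005)-(.022+.065*np.sin(t))
    ts=np.radians(np.arange(0,91,5));v=[g(t) for t in ts]
    k=[i for i in range(18) if v[i]*v[i+1]<0]
    for i in k:
        t=brentq(g,ts[i],ts[i+1]);print(sg,round(np.degrees(t),1),ray(K,E,f(*p),.068+.065*np.cos(t)).round(4))
# tote rim
for p in [(253,147),(514,147),(487,418),(275,418)]: print("rim",np.round(ray(K,E,f(*p),.08),4))
E
```

```text
1 34.1 [0.6737 0.058  0.1218]
1 36.2 [0.6103 0.0599 0.1205]
1 38.0 [0.5483 0.0615 0.1192]
-1 42.6 [ 0.673  -0.0665  0.1159]
-1 40.9 [ 0.6087 -0.0651  0.1171]
-1 39.2 [ 0.5477 -0.0636  0.1184]
rim [0.6648 0.0617 0.08  ]
rim [ 0.664  -0.0644  0.08  ]
rim [ 0.5094 -0.0624  0.08  ]
rim [0.5094 0.0651 0.08  ]
```

```bash
python3 -m handwheel '[{"tx":0,"ty":-0.03,"tz":-0.005,"ax":0,"ay":0,"az":0,"jaw":-1},{"tx":0,"ty":-0.046,"tz":0,"ax":0,"ay":0,"az":0,"jaw":-1},{"tx":0,"ty":0,"tz":0.015,"ax":0,"ay":0,"az":0,"jaw":-1},{"tx":0,"ty":0,"tz":0.015,"ax":0,"ay":0,"az":0,"jaw":-1},{"tx":0,"ty":-0.002,"tz":0.006,"ax":0,"ay":0,"az":0,"jaw":-1},{"tx":0,"ty":-0.002,"tz":0.006,"ax":0,"ay":0,"az":0,"jaw":-1},{"tx":0,"ty":-0.002,"tz":0.006,"ax":0,"ay":0,"az":0,"jaw":-1},{"tx":0,"ty":-0.002,"tz":0.006,"ax":0,"ay":0,"az":0,"jaw":-1},{"tx":0,"ty":-0.002,"tz":0.006,"ax":0,"ay":0,"az":0,"jaw":-1},{"tx":0,"ty":-0.001,"tz":0.006,"ax":0,"ay":0,"az":0,"jaw":-1}]' 30
python3 -m handwheel '[{"tx":0,"ty":-0.001,"tz":0.004,"ax":0,"ay":0,"az":0,"jaw":-1},{"tx":0,"ty":-0.001,"tz":0.004,"ax":0,"ay":0,"az":0,"jaw":-1},{"tx":0,"ty":0,"tz":0.004,"ax":0,"ay":0,"az":0,"jaw":-1},{"tx":0,"ty":0,"tz":0.003,"ax":0,"ay":0,"az":0,"jaw":-1},{"tx":0,"ty":0,"tz":0,"ax":0,"ay":0,"az":0,"jaw":-1},{"tx":0,"ty":0,"tz":0,"ax":0,"ay":0,"az":0,"jaw":-1},{"tx":0,"ty":0,"tz":0,"ax":0,"ay":0,"az":0,"jaw":-1},{"tx":0,"ty":0,"tz":0,"ax":0,"ay":0,"az":0,"jaw":-1},{"tx":0,"ty":0,"tz":0,"ax":0,"ay":0,"az":0,"jaw":-1},{"tx":0,"ty":0,"tz":0,"ax":0,"ay":0,"az":0,"jaw":-1}]' 30
```

```text
time: 17.0
ee_pos: [0.5865, 0.0471, 0.0969]
tcp_rot: [-177.6, 0.0, 3.5]
wrist_force: [0.3, -1.0, 0.3]
opening: -0.0002
grasp_force: 0.3
time: 18.25
ee_pos: [0.5863, 0.0485, 0.0823]
tcp_rot: [-177.6, 0.0, 3.6]
wrist_force: [-0.4, -0.3, -0.7]
opening: 0.0004
grasp_force: 0.1
```

```bash
python3 - <<'E'
from h import *
o=telemetry.get_obs();print(o['q'].round(2),o['tcp_rot'],o['ee_pos'],o['joint_efforts'].round(2))
t,K,E=ext("top");cv2.imwrite("pics/t7.png",t[...,::-1])
w,K,E=ext("wrist");np.savez("w7.npz",K=K,E=E);cv2.imwrite("pics/w7raw.png",w[...,::-1])
# bar rows: brightness profile along several rows
g=cv2.cvtColor(w,cv2.COLOR_RGB2GRAY)
for r in (90,120,150): print(r,''.join('%4d'%v for v in g[r,60:460:6]))
R0=R.from_euler("xyz",o["tcp_rot"],degrees=True);Rt=R.from_euler("xyz",[180,0,-0.4],degrees=True)
print((R0.inv()*Rt).as_rotvec(degrees=True))
E
```

```text
[  3.56   9.88  -1.01  79.13   2.41 180.  ] [-1.77594388e+02  1.68666887e-02  3.56296651e+00] [0.58634518 0.0484738  0.08231955] [ 1.000e-01 -5.758e+01  4.667e+01  1.000e-02  1.800e-01 -0.000e+00]
90  239 238 239 239 239 239 239 239 239 239 239 239 188 191 186 192 191 193 190 187 190  29  28  29  28  30 127 143 116  42  27  29  29  26  28  31  35  47  54  60  64  70  74  77 125  30  28  25  27  27  29  29  27  27  28  29  30 100 154 154 153 152 151 151 148 147 146
120  238 239 238 239 239 239 239 239 239 239 239 239 239 234 180 189 191 188 185 186 187  29  29  29  28  42 128 134 109  65  77  38  77  79  80  80  78  80  79  80 160 159 159 153  77  38  39  39  38 174 170 168 157 147 146 142 139 122  72  85 103 110 120 125 132 137 143
150  239 239 239 239 239 239 239 239 239 239 239 239 239 239 239 193 184 194 190 197 191  28  28  29  29  72 129 129 101  72  69  36  99  98  87  86  86  86  87  88 154 152 113  96  38  39  38  38 171 171 169 168 239 239 239 239 239 239 114  61  37  38  37  39  38  38  37
[-2.4040693   0.10005173  3.96203013]
```

Joint 6 hit its 180° limit, so this yaw is not available at y > 0. I'll lift, level the tool and make a half turn.

```bash
python3 -m handwheel '[{"tx":0,"ty":0,"tz":-0.02,"ax":-1.2,"ay":0,"az":0,"jaw":-1},{"tx":0,"ty":0,"tz":-0.03,"ax":-1.2,"ay":0,"az":0,"jaw":-1},{"tx":0,"ty":0,"tz":-0.03,"ax":0,"ay":0,"az":0,"jaw":-1},{"tx":0,"ty":0,"tz":0,"ax":0,"ay":0,"az":-10,"jaw":-1},{"tx":0,"ty":0,"tz":0,"ax":0,"ay":0,"az":-10,"jaw":-1},{"tx":0,"ty":0,"tz":0,"ax":0,"ay":0,"az":-10,"jaw":-1},{"tx":0,"ty":0,"tz":0,"ax":0,"ay":0,"az":-10,"jaw":-1},{"tx":0,"ty":0,"tz":0,"ax":0,"ay":0,"az":-10,"jaw":-1},{"tx":0,"ty":0,"tz":0,"ax":0,"ay":0,"az":-10,"jaw":-1},{"tx":0,"ty":0,"tz":0,"ax":0,"ay":0,"az":-10,"jaw":-1}]' 30
python3 -m handwheel '[{"tx":0,"ty":0,"tz":0,"ax":0,"ay":0,"az":-10.5,"jaw":-1},{"tx":0,"ty":0,"tz":0,"ax":0,"ay":0,"az":-10.5,"jaw":-1},{"tx":0,"ty":0,"tz":0,"ax":0,"ay":0,"az":-10.5,"jaw":-1},{"tx":0,"ty":0,"tz":0,"ax":0,"ay":0,"az":-10.5,"jaw":-1},{"tx":0,"ty":0,"tz":0,"ax":0,"ay":0,"az":-10.5,"jaw":-1},{"tx":0,"ty":0,"tz":0,"ax":0,"ay":0,"az":-10.5,"jaw":-1},{"tx":0,"ty":0,"tz":0,"ax":0,"ay":0,"az":-10.5,"jaw":-1},{"tx":0,"ty":0,"tz":0,"ax":0,"ay":0,"az":-10.5,"jaw":-1},{"tx":0,"ty":0,"tz":0,"ax":0,"ay":0,"az":-10.5,"jaw":-1},{"tx":0,"ty":0,"tz":0,"ax":0,"ay":0,"az":-10.5,"jaw":-1}]' 30
python3 - <<'E'
from h import *
o=telemetry.get_obs();print(o['q'].round(2),o['tcp_rot'],o['ee_pos'])
w,K,E=ext("wrist");np.savez("w8.npz",K=K,E=E);cv2.imwrite("pics/w8raw.png",w[...,::-1])
E
```

```text
time: 19.6
ee_pos: [0.5868, 0.0421, 0.1622]
tcp_rot: [-179.9, -0.2, 74.3]
wrist_force: [-0.1, 0.4, -0.2]
opening: 0.0002
grasp_force: 0.0
time: 20.85
ee_pos: [0.5868, 0.0421, 0.1622]
tcp_rot: [179.8, -0.0, 179.4]
wrist_force: [-0.7, -0.2, 0.3]
opening: -0.0004
grasp_force: 0.0
[ 4.    9.41  7.31 87.93  0.21  4.64] [ 1.79789602e+02 -3.97182758e-02  1.79363956e+02] [0.58676376 0.04213094 0.16224506]
```

```bash
python3 -m handwheel '[{"tx":0,"ty":0.03,"tz":0,"ax":0,"ay":0,"az":0,"jaw":-1},{"tx":0,"ty":0.003,"tz":0.02,"ax":0,"ay":0,"az":0,"jaw":-1},{"tx":0,"ty":0,"tz":0.015,"ax":0,"ay":0,"az":0,"jaw":-1},{"tx":0,"ty":0.002,"tz":0.006,"ax":0,"ay":0,"az":0,"jaw":-1},{"tx":0,"ty":0.002,"tz":0.006,"ax":0,"ay":0,"az":0,"jaw":-1},{"tx":0,"ty":0.002,"tz":0.006,"ax":0,"ay":0,"az":0,"jaw":-1},{"tx":0,"ty":0.002,"tz":0.006,"ax":0,"ay":0,"az":0,"jaw":-1},{"tx":0,"ty":0.002,"tz":0.006,"ax":0,"ay":0,"az":0,"jaw":-1},{"tx":0,"ty":0.001,"tz":0.006,"ax":0,"ay":0,"az":0,"jaw":-1},{"tx":0,"ty":0.001,"tz":0.005,"ax":0,"ay":0,"az":0,"jaw":-1}]' 30
python3 -m handwheel '[{"tx":0,"ty":0,"tz":0.004,"ax":0,"ay":0,"az":0,"jaw":-1},{"tx":0,"ty":0,"tz":0.003,"ax":0,"ay":0,"az":0,"jaw":-1},{"tx":0,"ty":0,"tz":0.002,"ax":0,"ay":0,"az":0,"jaw":-1},{"tx":0,"ty":0,"tz":0.0015,"ax":0,"ay":0,"az":0,"jaw":-1},{"tx":0,"ty":0,"tz":0.001,"ax":0,"ay":0,"az":0,"jaw":-1},{"tx":0,"ty":0,"tz":0,"ax":0,"ay":0,"az":0,"jaw":-1},{"tx":0,"ty":0,"tz":0,"ax":0,"ay":0,"az":0,"jaw":-1},{"tx":0,"ty":0,"tz":0,"ax":0,"ay":0,"az":0,"jaw":-1},{"tx":0,"ty":0,"tz":0,"ax":0,"ay":0,"az":0,"jaw":-1},{"tx":0,"ty":0,"tz":0,"ax":0,"ay":0,"az":0,"jaw":-1}]' 30
python3 - <<'E'
from h import *
w,K,E=ext("wrist");np.savez("w9.npz",K=K,E=E);cv2.imwrite("pics/w9raw.png",w[...,::-1])
E
```

```text
time: 22.15
ee_pos: [0.5874, 0.0874, 0.0859]
tcp_rot: [179.8, -0.1, 179.0]
wrist_force: [0.7, 3.8, 1.0]
opening: -0.0
grasp_force: 1.8
time: 23.4
ee_pos: [0.5875, 0.0873, 0.0749]
tcp_rot: [179.8, -0.0, 179.0]
wrist_force: [-0.6, 1.3, -0.6]
opening: -0.0001
grasp_force: 0.7
```

```bash
python3 -m handwheel '[{"tx":0,"ty":0.004,"tz":0,"ax":0,"ay":0,"az":0,"jaw":-1},{"tx":0,"ty":0.0,"tz":-0.02,"ax":0,"ay":0,"az":0,"jaw":-1},{"tx":0,"ty":0,"tz":-0.025,"ax":0,"ay":0,"az":0,"jaw":-1},{"tx":0,"ty":0,"tz":-0.025,"ax":0,"ay":0,"az":0,"jaw":-1},{"tx":0,"ty":0,"tz":-0.01,"ax":0,"ay":0,"az":0,"jaw":-1},{"tx":0,"ty":-0.04,"tz":0,"ax":0,"ay":0,"az":0,"jaw":-1},{"tx":0,"ty":-0.04,"tz":0,"ax":0,"ay":0,"az":0,"jaw":-1},{"tx":0,"ty":0,"tz":0,"ax":0,"ay":0,"az":0,"jaw":-1},{"tx":0,"ty":0,"tz":0,"ax":0,"ay":0,"az":0,"jaw":-1},{"tx":0,"ty":0,"tz":0,"ax":0,"ay":0,"az":0,"jaw":-1}]' 30
cat > bars.py <<'E'
from h import *
from scipy.optimize import brentq
import sys
w,K,E=ext("wrist");cv2.imwrite("pics/%s.png"%sys.argv[1],w[...,::-1])
g=cv2.cvtColor(w,cv2.COLOR_RGB2GRAY)
L=cv2.createLineSegmentDetector().detect(g)[0][:,0]
for l in L:
    a,b=l[:2],l[2:]
    if np.hypot(*(a-b))<45 or max(a[1],b[1])>300: continue
    P=[ray(K,E,p,.08) for p in(a,b)]
    if abs(P[0][1]-P[1][1])>.25*abs(P[0][0]-P[1][0]): continue
    m=(a+b)/2; out=[]
    for sg in(1,-1):
        gg=lambda t:sg*(ray(K,E,m,.068+.065*np.cos(t))[1]+.0005)-(.022+.065*np.sin(t))
        ts=np.radians(np.arange(-10,111,2));v=[gg(t) for t in ts]
        out+=[(sg,round(np.degrees(brentq(gg,ts[i],ts[i+1])))) for i in range(60) if v[i]*v[i+1]<0]
    print(np.round(l).astype(int),"len",int(np.hypot(*(a-b))),"y@.08 %.3f"%((P[0][1]+P[1][1])/2),"y@.002 %.3f"%ray(K,E,m,.002)[1],out)
E
python3 bars.py w10raw
```

```text
time: 24.7
ee_pos: [0.5862, 0.0119, 0.1544]
tcp_rot: [179.8, -0.1, 179.1]
wrist_force: [-0.3, -0.6, -0.2]
opening: 0.0001
grasp_force: 0.0
[470 163 511  50] len 119 y@.08 0.183 y@.002 0.245 []
[361  59 341 263] len 204 y@.08 0.085 y@.002 0.111 [(1, 62), (1, 81)]
[158 285 132  98] len 188 y@.08 -0.078 y@.002 -0.110 [(-1, 37), (-1, 99)]
[ 17 203  39 253] len 55 y@.08 -0.180 y@.002 -0.249 []
[219 242 215 196] len 46 y@.08 -0.022 y@.002 -0.034 [(-1, -8)]
[234 246 229 111] len 135 y@.08 -0.008 y@.002 -0.016 []
[330 263 345  89] len 174 y@.08 0.075 y@.002 0.098 [(1, 42), (1, 106)]
[252  57 251  11] len 46 y@.08 0.010 y@.002 0.009 [(1, -10)]
[178 120 186 192] len 71 y@.08 -0.045 y@.002 -0.066 [(-1, 8)]
[512 114 486 187] len 77 y@.08 0.198 y@.002 0.264 []
[240 119 243 198] len 78 y@.08 0.001 y@.002 -0.004 []
[286 244 290 111] len 133 y@.08 0.037 y@.002 0.046 [(1, 8)]
[234 112 238 242] len 130 y@.08 -0.004 y@.002 -0.010 []
[335  94 321 278] len 184 y@.08 0.069 y@.002 0.089 [(1, 34)]
[301 262 309 103] len 159 y@.08 0.050 y@.002 0.063 [(1, 18)]
[166 112 180 246] len 134 y@.08 -0.054 y@.002 -0.078 [(-1, 15)]
[383   0 372  95] len 94 y@.08 0.096 y@.002 0.126 []
[302 104 294 282] len 177 y@.08 0.045 y@.002 0.056 [(1, 14)]
[100  92 134 288] len 199 y@.08 -0.100 y@.002 -0.140 []
```

The line fit puts the +y bar still at about 38°. The tip is only about ±7 mm wide and went down outside the bar. I'll retry along the arc, with the tip directly over the bar.

```bash
python3 -m handwheel '[{"tx":0,"ty":0.03,"tz":0,"ax":0,"ay":0,"az":0,"jaw":-1},{"tx":0,"ty":0.022,"tz":0,"ax":0,"ay":0,"az":0,"jaw":-1},{"tx":0,"ty":0,"tz":0.02,"ax":0,"ay":0,"az":0,"jaw":-1},{"tx":0,"ty":0,"tz":0.01,"ax":0,"ay":0,"az":0,"jaw":-1},{"tx":0,"ty":0.004,"tz":0.006,"ax":0,"ay":0,"az":0,"jaw":-1},{"tx":0,"ty":0.005,"tz":0.006,"ax":0,"ay":0,"az":0,"jaw":-1},{"tx":0,"ty":0.004,"tz":0.006,"ax":0,"ay":0,"az":0,"jaw":-1},{"tx":0,"ty":0.004,"tz":0.006,"ax":0,"ay":0,"az":0,"jaw":-1},{"tx":0,"ty":0.002,"tz":0.006,"ax":0,"ay":0,"az":0,"jaw":-1},{"tx":0,"ty":0.002,"tz":0.006,"ax":0,"ay":0,"az":0,"jaw":-1}]' 30
python3 -m handwheel '[{"tx":0,"ty":0.001,"tz":0.005,"ax":0,"ay":0,"az":0,"jaw":-1},{"tx":0,"ty":0.001,"tz":0.004,"ax":0,"ay":0,"az":0,"jaw":-1},{"tx":0,"ty":0,"tz":0.002,"ax":0,"ay":0,"az":0,"jaw":-1},{"tx":0,"ty":0,"tz":0.0015,"ax":0,"ay":0,"az":0,"jaw":-1},{"tx":0,"ty":0,"tz":0.001,"ax":0,"ay":0,"az":0,"jaw":-1},{"tx":0,"ty":0,"tz":0.0005,"ax":0,"ay":0,"az":0,"jaw":-1},{"tx":0,"ty":0,"tz":0,"ax":0,"ay":0,"az":0,"jaw":-1},{"tx":0,"ty":0,"tz":0,"ax":0,"ay":0,"az":0,"jaw":-1},{"tx":0,"ty":0,"tz":0,"ax":0,"ay":0,"az":0,"jaw":-1},{"tx":0,"ty":0,"tz":0,"ax":0,"ay":0,"az":0,"jaw":-1}]' 30
```

```text
time: 26.0
ee_pos: [0.5875, 0.0845, 0.0885]
tcp_rot: [179.8, -0.0, 179.0]
wrist_force: [0.7, 0.0, -0.1]
opening: -0.0
grasp_force: 0.0
time: 27.25
ee_pos: [0.5875, 0.0865, 0.075]
tcp_rot: [179.8, -0.0, 179.0]
wrist_force: [-0.8, 2.0, 0.6]
opening: 0.0004
grasp_force: 1.1
```

```bash
python3 bars.py w11raw; python3 - <<'E'
from h import *
t,K,E=ext("top");s,K2,E2=ext("scene")
o=np.zeros((590,800,3),np.uint8)
w=cv2.imread("pics/w11raw.png");w0=cv2.imread("pics/w10raw.png")
o[:300,:400]=cv2.resize(w,(400,300));o[:300,400:]=cv2.resize(w0,(400,300))
o[300:,:400]=cv2.resize(t[...,::-1][140:238,90:223],(400,290));o[300:,400:]=cv2.resize(s[...,::-1][150:280,230:410],(400,290))
cv2.imwrite("pics/mix.png",o)
E
```

```text
[447 186 511   1] len 195 y@.08 0.188 y@.002 0.246 []
[291  48 286 276] len 227 y@.08 0.103 y@.002 0.111 []
[475 222 512 129] len 100 y@.08 0.205 y@.002 0.272 []
[ 49 218  70 292] len 77 y@.08 -0.023 y@.002 -0.084 [(1, -2)]
[216  96 224 276] len 180 y@.08 0.068 y@.002 0.057 [(1, 51)]
[ 75 286  61 232] len 55 y@.08 -0.018 y@.002 -0.078 [(1, 0)]
[193 279 177 107] len 173 y@.08 0.050 y@.002 0.029 [(1, 37)]
[127 130 153 292] len 163 y@.08 0.025 y@.002 -0.009 [(1, 23)]
[378  89 371 148] len 59 y@.08 0.142 y@.002 0.174 []
[237 243 231  84] len 158 y@.08 0.075 y@.002 0.069 [(1, 59)]
[117 121 145 294] len 175 y@.08 0.021 y@.002 -0.016 [(1, 21)]
[514  86 462 228] len 150 y@.08 0.200 y@.002 0.264 []
[ 22 122  47 218] len 99 y@.08 -0.023 y@.002 -0.085 [(1, -2)]
[209 188 203 103] len 85 y@.08 0.062 y@.002 0.049 [(1, 46)]
[215 284 212 234] len 50 y@.08 0.062 y@.002 0.048 [(1, 46)]
```

View pics/mix.png

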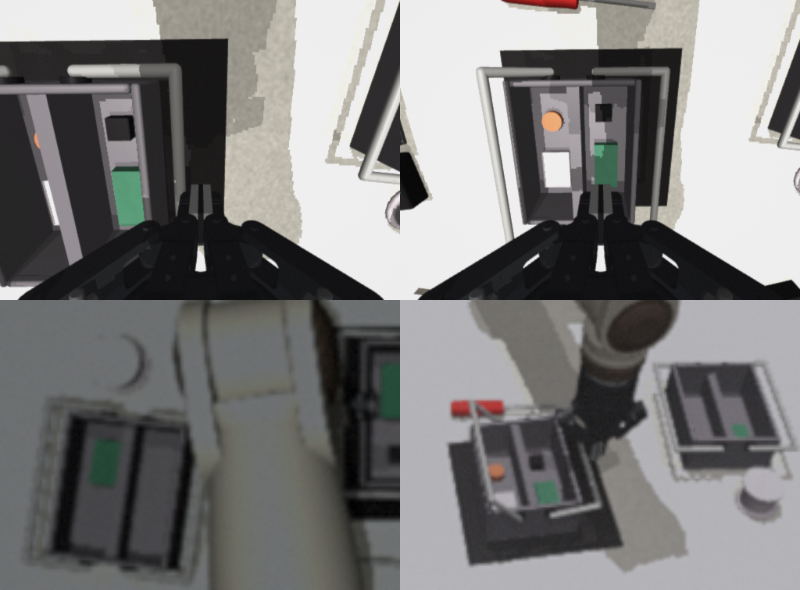

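The picture shows two problems. The tip went down outside the +y bar again, and it pushed the tote about 13-15 mm towards -y: the w10 rim runs from y≈-0.078 to +0.052. The bails are at roughly 60° (+y) and 45° (-y). I'll rise, measure the rim, re-centre the tote by its middle wall and then finish the bails.

```bash
python3 -m handwheel '[{"tx":0,"ty":0.004,"tz":0,"ax":0,"ay":0,"az":0,"jaw":-1},{"tx":0,"ty":0.0,"tz":-0.025,"ax":0,"ay":0,"az":0,"jaw":-1},{"tx":0,"ty":0,"tz":-0.03,"ax":0,"ay":0,"az":0,"jaw":-1},{"tx":0,"ty":0,"tz":-0.03,"ax":0,"ay":0,"az":0,"jaw":-1},{"tx":0,"ty":-0.035,"tz":0,"ax":0,"ay":0,"az":0,"jaw":-1},{"tx":0,"ty":-0.035,"tz":0,"ax":0,"ay":0,"az":0,"jaw":0.2},{"tx":0,"ty":-0.035,"tz":0,"ax":0,"ay":0,"az":0,"jaw":0.2},{"tx":0,"ty":0,"tz":0,"ax":0,"ay":0,"az":0,"jaw":0.2},{"tx":0,"ty":0,"tz":0,"ax":0,"ay":0,"az":0,"jaw":0.2},{"tx":0,"ty":0,"tz":0,"ax":0,"ay":0,"az":0,"jaw":0.2}]' 30
python3 bars.py w12raw | sort -k6 -n | cut -c1-75
python3 - <<'E'
from h import *
o=telemetry.get_obs();w,K,E=ext("wrist");g=cv2.cvtColor(w,cv2.COLOR_RGB2GRAY);print(o['ee_pos'])
L=cv2.createLineSegmentDetector().detect(g)[0][:,0]
for l in L:
    a,b=l[:2],l[2:]
    if np.hypot(*(a-b))<45 or max(a[1],b[1])>300: continue
    P=[ray(K,E,p,.08) for p in(a,b)]
    if abs(P[0][0]-P[1][0])<.15*abs(P[0][1]-P[1][1]): print("X",np.round(l).astype(int),np.round(P,4)[:,:2].tolist())
for r in (120,150,200):
    ys=[1000*ray(K,E,(c,r),.08)[1] for c in range(512)]
    print(r,' '.join('%d:%d'%(ys[c],g[r,c]) for c in range(110,380,5)))
E
```

```text
time: 28.65
ee_pos: [0.5858, -0.014, 0.1595]
tcp_rot: [179.8, -0.0, 179.1]
wrist_force: [-0.8, 0.2, 0.3]
opening: 0.0513
grasp_force: 0.0
[  0  39  36 180] len 145 y@.08 -0.191 y@.002 -0.254 []
[  0  66  29 176] len 113 y@.08 -0.196 y@.002 -0.260 []
[ 11  43  36 137] len 97 y@.08 -0.183 y@.002 -0.242 []
[ 35 140  48 188] len 49 y@.08 -0.184 y@.002 -0.244 []
[ 42 260  19 205] len 59 y@.08 -0.209 y@.002 -0.278 []
[ 44 203  64 252] len 52 y@.08 -0.188 y@.002 -0.249 []
[263 274 263 229] len 45 y@.08 -0.009 y@.002 -0.008 []
[148  91 154 141] len 50 y@.08 -0.093 y@.002 -0.121 []
[262  61 263   9] len 51 y@.08 -0.008 y@.002 -0.006 []
[208 134 212 189] len 55 y@.08 -0.051 y@.002 -0.064 [(-1, 18)]
[491 162 511 109] len 57 y@.08 0.175 y@.002 0.241 []
[160 193 169 267] len 74 y@.08 -0.094 y@.002 -0.122 []
[194 112 204 237] len 125 y@.08 -0.060 y@.002 -0.077 [(-1, 26)]
[309 237 317 109] len 127 y@.08 0.031 y@.002 0.047 [(1, -1)]
[162 126 176 254] len 129 y@.08 -0.086 y@.002 -0.111 [(-1, 62), (-1, 82)]
[336 104 324 246] len 141 y@.08 0.045 y@.002 0.065 [(1, 9)]
[188 246 173 104] len 142 y@.08 -0.
[... 1830 characters left out ...]
173 -85:147 -81:46 -77:128 -73:53 -69:38 -65:38 -61:38 -57:103 -54:104 -50:183 -46:189 -42:189 -38:172 -34:188 -30:105 -26:173 -22:172 -18:143 -14:143 -11:138 -7:107 -3:107 0:103 4:35 8:20 12:22 16:33 20:105 24:105 28:105 31:55 35:38 39:37 43:37 47:74 51:23 55:26 59:27 63:26 67:37 71:123 75:119 78:122
200 -135:239 -131:239 -127:239 -123:239 -119:239 -115:239 -110:239 -106:239 -102:239 -98:239 -94:202 -90:210 -86:112 -81:46 -77:128 -73:48 -69:39 -65:39 -61:43 -57:103 -52:234 -48:239 -44:196 -40:182 -36:195 -32:189 -28:182 -23:106 -19:159 -15:162 -11:106 -7:106 -3:105 0:86 5:89 9:87 13:88 17:88 21:88 25:103 29:102 34:37 38:37 42:38 46:96 50:28 54:28 58:27 63:27 67:54 71:135 75:76 79:232 83:239
```

```bash
python3 -m handwheel '[{"tx":0,"ty":0,"tz":0.02,"ax":0,"ay":0,"az":0,"jaw":0.1},{"tx":0,"ty":0,"tz":0.025,"ax":0,"ay":0,"az":0,"jaw":0.1},{"tx":0,"ty":0,"tz":0.025,"ax":0,"ay":0,"az":0,"jaw":0.1},{"tx":0,"ty":0,"tz":0.02,"ax":0,"ay":0,"az":0,"jaw":0.1},{"tx":0,"ty":0,"tz":0.011,"ax":0,"ay":0,"az":0,"jaw":0.1},{"tx":0,"ty":0,"tz":0,"ax":0,"ay":0,"az":0,"jaw":-1},{"tx":0,"ty":0,"tz":0,"ax":0,"ay":0,"az":0,"jaw":-1},{"tx":0,"ty":0,"tz":0,"ax":0,"ay":0,"az":0,"jaw":-1},{"tx":0,"ty":0,"tz":0,"ax":0,"ay":0,"az":0,"jaw":-1},{"tx":0,"ty":0,"tz":0,"ax":0,"ay":0,"az":0,"jaw":-1}]' 60
```

```text
time: 30.0
ee_pos: [0.5863, -0.0144, 0.0596]
tcp_rot: [179.8, 0.1, 179.0]
wrist_force: [-0.7, 1.2, 5.8]
opening: 0.0101
grasp_force: 61.4
```

```bash
python3 -m handwheel '[{"tx":0,"ty":0,"tz":-0.003,"ax":0,"ay":0,"az":0,"jaw":-1},{"tx":0,"ty":0,"tz":-0.004,"ax":0,"ay":0,"az":0,"jaw":-1},{"tx":0,"ty":0.003,"tz":-0.002,"ax":0,"ay":0,"az":0,"jaw":-1},{"tx":0,"ty":0.005,"tz":0,"ax":0,"ay":0,"az":0,"jaw":-1},{"tx":0,"ty":0.005,"tz":0,"ax":0,"ay":0,"az":0,"jaw":-1},{"tx":0,"ty":0.003,"tz":0,"ax":0,"ay":0,"az":0,"jaw":-1},{"tx":0,"ty":0,"tz":0.003,"ax":0,"ay":0,"az":0,"jaw":-1},{"tx":0,"ty":0,"tz":0.003,"ax":0,"ay":0,"az":0,"jaw":-1},{"tx":0,"ty":0,"tz":0.001,"ax":0,"ay":0,"az":0,"jaw":-1},{"tx":0,"ty":0,"tz":0,"ax":0,"ay":0,"az":0,"jaw":-1}]' 60
```

```text
time: 31.25
ee_pos: [0.5859, 0.0013, 0.0604]
tcp_rot: [179.8, -0.1, 179.0]
wrist_force: [-0.0, -0.2, -4.1]
opening: 0.0106
grasp_force: 59.9
```

```bash
python3 -m handwheel '[{"tx":0,"ty":0,"tz":0.0007,"ax":0,"ay":0,"az":0,"jaw":-1},{"tx":0,"ty":0,"tz":0.0007,"ax":0,"ay":0,"az":0,"jaw":-1},{"tx":0,"ty":0,"tz":0.0006,"ax":0,"ay":0,"az":0,"jaw":-1},{"tx":0,"ty":0,"tz":0,"ax":0,"ay":0,"az":0,"jaw":-0.6},{"tx":0,"ty":0,"tz":0,"ax":0,"ay":0,"az":0,"jaw":-0.2},{"tx":0,"ty":0,"tz":0,"ax":0,"ay":0,"az":0,"jaw":-0.2},{"tx":0,"ty":0,"tz":-0.02,"ax":0,"ay":0,"az":0,"jaw":-0.2},{"tx":0,"ty":0,"tz":-0.03,"ax":0,"ay":0,"az":0,"jaw":-0.2},{"tx":0,"ty":0,"tz":-0.03,"ax":0,"ay":0,"az":0,"jaw":-1},{"tx":0,"ty":0,"tz":-0.015,"ax":0,"ay":0,"az":0,"jaw":-1}]' 60
python3 -m handwheel '[{"tx":0,"ty":0.03,"tz":0,"ax":0,"ay":0,"az":0,"jaw":-1},{"tx":0,"ty":0.025,"tz":0,"ax":0,"ay":0,"az":0,"jaw":-1},{"tx":0,"ty":0,"tz":0,"ax":0,"ay":0,"az":0,"jaw":-1},{"tx":0,"ty":0,"tz":0,"ax":0,"ay":0,"az":0,"jaw":-1},{"tx":0,"ty":0,"tz":0,"ax":0,"ay":0,"az":0,"jaw":-1},{"tx":0,"ty":0,"tz":0,"ax":0,"ay":0,"az":0,"jaw":-1},{"tx":0,"ty":0,"tz":0,"ax":0,"ay":0,"az":0,"jaw":-1},{"tx":0,"ty":0,"tz":0,"ax":0,"ay":0,"az":0,"jaw":-1},{"tx":0,"ty":0,"tz":0,"ax":0,"ay":0,"az":0,"jaw":-1},{"tx":0,"ty":0,"tz":0,"ax":0,"ay":0,"az":0,"jaw":-1}]' 30
python3 bars.py w13raw | sort -k8 | cut -c1-85
```

```text
time: 32.5
ee_pos: [0.5866, 0.0011, 0.1553]
tcp_rot: [179.8, 0.1, 179.0]
wrist_force: [-0.3, 0.9, 0.4]
opening: 0.0006
grasp_force: 0.0
time: 33.75
ee_pos: [0.587, 0.0561, 0.1538]
tcp_rot: [179.8, -0.0, 179.0]
wrist_force: [-0.6, -0.0, 0.3]
opening: 0.0
grasp_force: 0.0
[150 196 157 244] len 48 y@.08 -0.030 y@.002 -0.061 []
[135 112 146 196] len 84 y@.08 -0.032 y@.002 -0.064 []
[102 165  91 115] len 51 y@.08 -0.064 y@.002 -0.107 [(-1, 11)]
[125 285 101 164] len 123 y@.08 -0.064 y@.002 -0.107 [(-1, 11)]
[203 278 190 109] len 169 y@.08 0.007 y@.002 -0.010 [(1, -2)]
[204 111 212 246] len 135 y@.08 0.018 y@.002 0.004 [(1, 5)]
[211 126 218 229] len 104 y@.08 0.023 y@.002 0.011 [(1, 8)]
[261 227 259 279] len 52 y@.08 0.058 y@.002 0.058 [(1, 34)]
[260 164 260 109] len 55 y@.08 0.059 y@.002 0.060 [(1, 35)]
[268 208 270 103] len 105 y@.08 0.066 y@.002 0.069 [(1, 41)]
[295  94 288 283] len 188 y@.08 0.084 y@.002 0.094 [(1, 70), (1, 96)]
[296 268 305  89] len 179 y@.08 0.091 y@.002 0.103 []
[314  59 304 263] len 203 y@.08 0.097 y@.002 0.111 []
[359  99 353 164] len 65 y@.08 0.131 y@.002 0.158 []
[424 117 437  71] len 47 y@.08 0.182 y@.002 0.227 []
[429 162 480   0] len 170 y@.08 0.197 y@.002 0.248 []
[497  -1 435 187] len 198 y@.08 0.206 y@.002 0.261 []
[444 184 506   0] len 194 y@.08 0.213 y@.002 0.270 []
[511  86 475 181] len 101 y@.08 0.234 y@.002 0.298 []
[481 182 511 105] len 82 y@.08 0.238 y@.002 0.303 []
[ 91 104 110 206] len 102 y@.08 -0.063 y@.002 -0.106 [(-1, 11)]
[ 50  91  77 214] len 126 y@.08 -0.091 y@.002 -0.144 [(-1, 43), (-1, 68)]
```

```bash
python3 -m handwheel '[{"tx":0,"ty":0.028,"tz":0,"ax":0,"ay":0,"az":0,"jaw":-1},{"tx":0,"ty":0,"tz":0.025,"ax":0,"ay":0,"az":0,"jaw":-1},{"tx":0,"ty":0,"tz":0.02,"ax":0,"ay":0,"az":0,"jaw":-1},{"tx":0,"ty":0,"tz":0.01,"ax":0,"ay":0,"az":0,"jaw":-1},{"tx":0,"ty":0,"tz":0.008,"ax":0,"ay":0,"az":0,"jaw":-1},{"tx":0,"ty":0,"tz":0.006,"ax":0,"ay":0,"az":0,"jaw":-1},{"tx":0,"ty":0,"tz":0.005,"ax":0,"ay":0,"az":0,"jaw":-1},{"tx":0,"ty":0.001,"tz":0.004,"ax":0,"ay":0,"az":0,"jaw":-1},{"tx":0,"ty":0.001,"tz":0.002,"ax":0,"ay":0,"az":0,"jaw":-1},{"tx":0,"ty":0,"tz":0,"ax":0,"ay":0,"az":0,"jaw":-1}]' 30
```

```text
time: 35.05
ee_pos: [0.5874, 0.0865, 0.0739]
tcp_rot: [179.8, -0.0, 179.0]
wrist_force: [-0.2, -0.5, 0.3]
opening: 0.0001
grasp_force: 0.0
```

```bash
python3 -m handwheel '[{"tx":0,"ty":0,"tz":0.0008,"ax":0,"ay":0,"az":0,"jaw":-1},{"tx":0,"ty":0,"tz":0.0008,"ax":0,"ay":0,"az":0,"jaw":-1},{"tx":0,"ty":0,"tz":0.0008,"ax":0,"ay":0,"az":0,"jaw":-1},{"tx":0,"ty":0,"tz":0,"ax":0,"ay":0,"az":0,"jaw":-1},{"tx":0,"ty":0,"tz":0,"ax":0,"ay":0,"az":0,"jaw":-1},{"tx":0,"ty":0,"tz":0,"ax":0,"ay":0,"az":0,"jaw":-1},{"tx":0,"ty":0,"tz":0,"ax":0,"ay":0,"az":0,"jaw":-1},{"tx":0,"ty":0,"tz":0,"ax":0,"ay":0,"az":0,"jaw":-1},{"tx":0,"ty":0,"tz":0,"ax":0,"ay":0,"az":0,"jaw":-1},{"tx":0,"ty":0,"tz":0,"ax":0,"ay":0,"az":0,"jaw":-1}]' 30
python3 -c "
from workcell import telemetry
o=telemetry.get_obs();print(o['wrist_force'],o['torque'])"
```

```text
time: 36.3
ee_pos: [0.5876, 0.0865, 0.0719]
tcp_rot: [179.8, -0.0, 179.0]
wrist_force: [-1.1, 1.1, 5.8]
opening: 0.0
grasp_force: 2.7
[-1.12110807  1.08771406  5.76369229] [ 0.19808167  0.25907065 -0.00326618]
```

Contact at z=0.072 with 5.8 N, so the +y bail is level on its stop. Now the -y bail.

```bash
python3 -m handwheel '[{"tx":0,"ty":0,"tz":-0.023,"ax":0,"ay":0,"az":0,"jaw":-1},{"tx":0,"ty":0,"tz":-0.03,"ax":0,"ay":0,"az":0,"jaw":-1},{"tx":0,"ty":0,"tz":-0.03,"ax":0,"ay":0,"az":0,"jaw":-1},{"tx":0,"ty":-0.03,"tz":0,"ax":0,"ay":0,"az":0,"jaw":-1},{"tx":0,"ty":-0.03,"tz":0,"ax":0,"ay":0,"az":0,"jaw":-1},{"tx":0,"ty":-0.03,"tz":0,"ax":0,"ay":0,"az":0,"jaw":-1},{"tx":0,"ty":-0.03,"tz":0,"ax":0,"ay":0,"az":0,"jaw":-1},{"tx":0,"ty":0,"tz":0,"ax":0,"ay":0,"az":0,"jaw":-1},{"tx":0,"ty":0,"tz":0,"ax":0,"ay":0,"az":0,"jaw":-1},{"tx":0,"ty":0,"tz":0,"ax":0,"ay":0,"az":0,"jaw":-1}]' 30
python3 bars.py w14raw | cut -c1-95|sort -k8
```

```text
time: 37.55
ee_pos: [0.5855, -0.033, 0.1539]
tcp_rot: [179.8, -0.1, 179.1]
wrist_force: [0.8, 0.5, -0.2]
opening: 0.0
grasp_force: 0.0
[294 111 292 173] len 62 y@.08 -0.005 y@.002 0.005 [(-1, -10)]
[292 173 288 274] len 101 y@.08 -0.006 y@.002 0.003 [(-1, -9)]
[282 244 286 109] len 135 y@.08 -0.012 y@.002 -0.004 [(-1, -5)]
[242 118 245 187] len 68 y@.08 -0.043 y@.002 -0.047 [(-1, 16)]
[230 112 234 243] len 131 y@.08 -0.052 y@.002 -0.059 [(-1, 23)]
[224 286 214  88] len 197 y@.08 -0.063 y@.002 -0.074 [(-1, 32)]
[202  88 212 263] len 175 y@.08 -0.072 y@.002 -0.086 [(-1, 41)]
[194 264 175  65] len 199 y@.08 -0.089 y@.002 -0.109 []
[301 278 307 178] len 100 y@.08 0.006 y@.002 0.020 []
[310 187 307 237] len 50 y@.08 0.009 y@.002 0.024 []
[341 247 355 109] len 138 y@.08 0.039 y@.002 0.065 [(1, 0)]
[386 104 363 266] len 163 y@.08 0.060 y@.002 0.094 [(1, 15)]
[369 261 392 103] len 159 y@.08 0.065 y@.002 0.100 [(1, 19)]
[404  96 379 263] len 168 y@.08 0.073 y@.002 0.111 [(1, 27), (1, 101)]
[380 279 411  97] len 185 y@.08 0.077 y@.002 0.117 [(1, 32), (1, 95)]
[417  88 383 288] len 203 y@.08 0.081 y@.002 0.122 [(1, 36), (1, 89)]
[400 209 421  93] len 117 y@.08 0.085 y@.002 0.127 [(1, 43), (1, 81)]
[424  91 389 288] len 200 y@.08 0.086 y@.002 0.129 [(1, 46), (1, 76)]
[ 27  42  51 138] len 99 y@.08 -0.187 y@.002 -0.242 []
[ 58 204  77 254] len 53 y@.08 -0.192 y@.002 -0.249 []
[  6   0  51 186] len 190 y@.08 -0.195 y@.002 -0.253 []
[  0   1  43 177] len 181 y@.08 -0.199 y@.002 -0.259 []
```

```bash
python3 -m handwheel '[{"tx":0,"ty":-0.031,"tz":0,"ax":0,"ay":0,"az":0,"jaw":-1},{"tx":0,"ty":0,"tz":0.018,"ax":0,"ay":0,"az":0,"jaw":-1},{"tx":0,"ty":0,"tz":0.01,"ax":0,"ay":0,"az":0,"jaw":-1},{"tx":0,"ty":-0.002,"tz":0.004,"ax":0,"ay":0,"az":0,"jaw":-1},{"tx":0,"ty":-0.003,"tz":0.004,"ax":0,"ay":0,"az":0,"jaw":-1},{"tx":0,"ty":-0.004,"tz":0.006,"ax":0,"ay":0,"az":0,"jaw":-1},{"tx":0,"ty":-0.004,"tz":0.006,"ax":0,"ay":0,"az":0,"jaw":-1},{"tx":0,"ty":-0.003,"tz":0.006,"ax":0,"ay":0,"az":0,"jaw":-1},{"tx":0,"ty":-0.003,"tz":0.006,"ax":0,"ay":0,"az":0,"jaw":-1},{"tx":0,"ty":-0.001,"tz":0.004,"ax":0,"ay":0,"az":0,"jaw":-1}]' 30
python3 bars.py w15raw | cut -c1-95|sort -k8 | grep -v '\[\]'
```

```text
time: 38.85
ee_pos: [0.5843, -0.0847, 0.0892]
tcp_rot: [179.8, -0.1, 179.0]
wrist_force: [-0.2, -0.4, 0.3]
opening: -0.0003
grasp_force: 0.4
[346 283 366 118] len 166 y@.08 -0.028 y@.002 0.000 [(-1, 21)]
[341 275 347 223] len 52 y@.08 -0.032 y@.002 -0.006 [(-1, 24)]
[303 223 300 274] len 51 y@.08 -0.058 y@.002 -0.045 [(-1, 40)]
[299 107 292 264] len 157 y@.08 -0.063 y@.002 -0.052 [(-1, 44)]
[265 236 266  91] len 144 y@.08 -0.080 y@.002 -0.077 [(-1, 63)]
[253  88 253 234] len 146 y@.08 -0.086 y@.002 -0.087 [(-1, 79), (-1, 99)]
[413 213 400 279] len 67 y@.08 0.005 y@.002 0.050 [(-1, 3)]
[419 284 454 118] len 169 y@.08 0.018 y@.002 0.070 [(-1, -4)]
```

The bar is under the tip at about 70° and the tote hasn't moved (rim at -0.063). Continuing down to the stop.

```bash
python3 -m handwheel '[{"tx":0,"ty":-0.001,"tz":0.005,"ax":0,"ay":0,"az":0,"jaw":-1},{"tx":0,"ty":0,"tz":0.004,"ax":0,"ay":0,"az":0,"jaw":-1},{"tx":0,"ty":0,"tz":0.003,"ax":0,"ay":0,"az":0,"jaw":-1},{"tx":0,"ty":0,"tz":0.002,"ax":0,"ay":0,"az":0,"jaw":-1},{"tx":0,"ty":0,"tz":0.0015,"ax":0,"ay":0,"az":0,"jaw":-1},{"tx":0,"ty":0,"tz":0.0012,"ax":0,"ay":0,"az":0,"jaw":-1},{"tx":0,"ty":0,"tz":0.0008,"ax":0,"ay":0,"az":0,"jaw":-1},{"tx":0,"ty":0,"tz":0,"ax":0,"ay":0,"az":0,"jaw":-1},{"tx":0,"ty":0,"tz":0,"ax":0,"ay":0,"az":0,"jaw":-1},{"tx":0,"ty":0,"tz":0,"ax":0,"ay":0,"az":0,"jaw":-1}]' 30
```

```text
time: 40.15
ee_pos: [0.5845, -0.0855, 0.0724]
tcp_rot: [179.8, -0.0, 179.0]
wrist_force: [0.6, -0.2, 0.8]
opening: -0.0003
grasp_force: 0.0
```

```bash
python3 -m handwheel '[{"tx":0,"ty":0,"tz":0.0006,"ax":0,"ay":0,"az":0,"jaw":-1},{"tx":0,"ty":0,"tz":0.0006,"ax":0,"ay":0,"az":0,"jaw":-1},{"tx":0,"ty":0,"tz":0,"ax":0,"ay":0,"az":0,"jaw":-1},{"tx":0,"ty":0,"tz":0,"ax":0,"ay":0,"az":0,"jaw":-1},{"tx":0,"ty":0,"tz":0,"ax":0,"ay":0,"az":0,"jaw":-1},{"tx":0,"ty":0,"tz":0,"ax":0,"ay":0,"az":0,"jaw":-1},{"tx":0,"ty":0,"tz":0,"ax":0,"ay":0,"az":0,"jaw":-1},{"tx":0,"ty":0,"tz":0,"ax":0,"ay":0,"az":0,"jaw":-1},{"tx":0,"ty":0,"tz":0,"ax":0,"ay":0,"az":0,"jaw":-1},{"tx":0,"ty":0,"tz":0,"ax":0,"ay":0,"az":0,"jaw":-1}]' 30
```

```text
time: 41.4
ee_pos: [0.5846, -0.0856, 0.0719]
tcp_rot: [179.8, 0.0, 179.0]
wrist_force: [-1.8, 0.3, 5.7]
opening: 0.0001
grasp_force: 2.7
```

Both bails are on their level stops. Next I'll go over the wall and grasp it.

```bash
python3 -m handwheel '[{"tx":0,"ty":0,"tz":-0.023,"ax":0,"ay":0,"az":0,"jaw":-1},{"tx":0,"ty":0,"tz":-0.03,"ax":0,"ay":0,"az":0,"jaw":-1},{"tx":0,"ty":0,"tz":-0.03,"ax":0,"ay":0,"az":0,"jaw":-1},{"tx":-0.001,"ty":0.029,"tz":0,"ax":0,"ay":0,"az":0,"jaw":-1},{"tx":0,"ty":0.029,"tz":0,"ax":0,"ay":0,"az":0,"jaw":0.1},{"tx":0,"ty":0.0286,"tz":0,"ax":0,"ay":0,"az":0,"jaw":0.1},{"tx":0,"ty":0,"tz":0,"ax":0,"ay":0,"az":0,"jaw":0.1},{"tx":0,"ty":0,"tz":0,"ax":0,"ay":0,"az":0,"jaw":0.1},{"tx":0,"ty":0,"tz":0,"ax":0,"ay":0,"az":0,"jaw":0.1},{"tx":0,"ty":0,"tz":0,"ax":0,"ay":0,"az":0,"jaw":0.1}]' 60
python3 bars.py w16raw | cut -c1-95|sort -k8 | awk '/y@.08 -?0.0/'
python3 - <<'E'
from h import *
w,K,E=ext("wrist");g=cv2.cvtColor(w,cv2.COLOR_RGB2GRAY)
for l in cv2.createLineSegmentDetector().detect(g)[0][:,0]:
    P=[ray(K,E,p,.08) for p in(l[:2],l[2:])]
    if abs(P[0][1]-P[1][1])>.05 and abs(P[0][0]-P[1][0])<.15*abs(P[0][1]-P[1][1]): print("X",np.round(l).astype(int),np.round(P,4)[:,:2].tolist())
t,K,E=ext("top");g=cv2.cvtColor(t,cv2.COLOR_RGB2GRAY)
# base tote long wall lines, rim z .07
for l in cv2.createLineSegmentDetector().detect(g)[0][:,0]:
    if 95<min(l[0],l[2]) and max(l[0],l[2])<170 and 165<min(l[1],l[3]) and max(l[1],l[3])<245 and np.hypot(l[0]-l[2],l[1]-l[3])>25:
        P=[ray(K,E,p,.07) for p in(l[:2],l[2:])];print("B",np.round(l).astype(int),np.round(P,4)[:,:2].tolist())
E
```

```text
time: 42.65
ee_pos: [0.587, 0.0, 0.1545]
tcp_rot: [179.8, -0.0, 179.0]
wrist_force: [0.2, -0.7, -0.3]
opening: 0.0469
grasp_force: 0.0
[203 138 211 237] len 99 y@.08 -0.040 y@.002 -0.055 [(-1, 7)]
[195 111 204 236] len 125 y@.08 -0.045 y@.002 -0.061 [(-1, 10)]
[189 247 175 103] len 144 y@.08 -0.059 y@.002 -0.080 [(-1, 21)]
[169 102 183 251] len 149 y@.08 -0.063 y@.002 -0.086 [(-1, 25)]
[168 278 145  93] len 186 y@.08 -0.080 y@.002 -0.109 [(-1, 43), (-1, 97)]
[138  89 161 267] len 178 y@.08 -0.084 y@.002 -0.115 [(-1, 51), (-1, 86)]
[161 283 135  88] len 196 y@.08 -0.087 y@.002 -0.118 [(-1, 58), (-1, 78)]
[265 277 265 231] len 46 y@.08 0.006 y@.002 0.008 []
[274 227 274 177] len 50 y@.08 0.014 y@.002 0.018 [(1, -10)]
[311 237 320 108] len 129 y@.08 0.046 y@.002 0.063 [(1, 13)]
[340 103 327 249] len 146 y@.08 0.060 y@.002 0.082 [(1, 24)]
[332 256 347 102] len 154 y@.08 0.065 y@.002 0.089 [(1, 28)]
[370  90 347 279] len 190 y@.08 0.081 y@.002 0.110 [(1, 47), (1, 92)]
[379  88 361 235] len 147 y@.08 0.088 y@.002 0.119 []
X [141  63 372  60] [[0.4808, -0.079], [0.4815, 0.0816]]
X [229  85 
[... 196 characters left out ...]
0571], [0.5108, -0.0051]]
X [374  85 286  84] [[0.4978, 0.0852], [0.4964, 0.0219]]
X [284  93 371  94] [[0.5026, 0.0211], [0.5042, 0.0832]]
X [253 105 322 106] [[0.5105, -0.0015], [0.5117, 0.0486]]
B [155 185 149 230] [[0.5647, 0.2247], [0.4211, 0.2435]]
B [106 225 113 178] [[0.4392, 0.3805], [0.5882, 0.361]]
B [138 183 132 223] [[0.5723, 0.28], [0.4441, 0.2968]]
B [145 228 151 184] [[0.428, 0.256], [0.5683, 0.2371]]
B [128 226 134 183] [[0.4364, 0.3097], [0.5723, 0.292]]
B [118 180 112 223] [[0.581, 0.3431], [0.4443, 0.3605]]
B [161 188 155 234] [[0.5555, 0.205], [0.4083, 0.2252]]
B [153 228 159 182] [[0.4283, 0.2308], [0.576, 0.2116]]
B [ 97 227 105 173] [[0.4326, 0.4095], [0.6047, 0.387]]
```

```bash
python3 -m handwheel '[{"tx":0,"ty":0.001,"tz":0.02,"ax":0,"ay":0,"az":0,"jaw":0.1},{"tx":0,"ty":0,"tz":0.025,"ax":0,"ay":0,"az":0,"jaw":0.1},{"tx":0,"ty":0,"tz":0.025,"ax":0,"ay":0,"az":0,"jaw":0.1},{"tx":0,"ty":0,"tz":0.018,"ax":0,"ay":0,"az":0,"jaw":0.1},{"tx":0,"ty":0,"tz":0.01,"ax":0,"ay":0,"az":0,"jaw":0.1},{"tx":0,"ty":0,"tz":0,"ax":0,"ay":0,"az":0,"jaw":-1},{"tx":0,"ty":0,"tz":0,"ax":0,"ay":0,"az":0,"jaw":-1},{"tx":0,"ty":0,"tz":0,"ax":0,"ay":0,"az":0,"jaw":-1},{"tx":0,"ty":0,"tz":0,"ax":0,"ay":0,"az":0,"jaw":-1},{"tx":0,"ty":0,"tz":-0.001,"ax":0,"ay":0,"az":0,"jaw":-1}]' 80
python3 -m handwheel '[{"tx":0,"ty":0,"tz":-0.004,"ax":0,"ay":0,"az":0,"jaw":-1},{"tx":0,"ty":0,"tz":-0.01,"ax":0,"ay":0,"az":0,"jaw":-1},{"tx":0,"ty":0,"tz":-0.02,"ax":0,"ay":0,"az":0,"jaw":-1},{"tx":0,"ty":0,"tz":-0.025,"ax":0,"ay":0,"az":0,"jaw":-1},{"tx":0,"ty":0,"tz":-0.025,"ax":0,"ay":0,"az":0,"jaw":-1},{"tx":0,"ty":0,"tz":-0.025,"ax":0,"ay":0,"az":0,"jaw":-1},{"tx":0.005,"ty":0.015,"tz":-0.01,"ax":0,"ay":0,"az":1,"jaw":-1},{"tx":0.01,"ty":0.025,"tz":-0.005,"ax":0,"ay":0,"az":1,"jaw":-1},{"tx":0.015,"ty":0.03,"tz":0,"ax":0,"ay":0,"az":2,"jaw":-1},{"tx":0.015,"ty":0.03,"tz":0,"ax":0,"ay":0,"az":2.5,"jaw":-1}]' 80
```

```text
time: 44.05
ee_pos: [0.5873, 0.0021, 0.0577]
tcp_rot: [179.8, -0.0, 179.0]
wrist_force: [0.4, 0.6, -3.8]
opening: 0.01
grasp_force: 79.5
time: 45.3
ee_pos: [0.5469, 0.1047, 0.1824]
tcp_rot: [179.8, -0.1, 172.4]
wrist_force: [0.3, -0.3, -4.5]
opening: 0.0099
grasp_force: 79.3
```

```bash
python3 -m handwheel '[{"tx":0.01,"ty":0.025,"tz":0,"ax":0,"ay":0,"az":0,"jaw":-1},{"tx":0.005,"ty":0.015,"tz":0,"ax":0,"ay":0,"az":0,"jaw":-1},{"tx":0,"ty":0.005,"tz":0,"ax":0,"ay":0,"az":0,"jaw":-1},{"tx":0,"ty":0,"tz":0,"ax":0,"ay":0,"az":0,"jaw":-1},{"tx":0,"ty":0,"tz":0,"ax":0,"ay":0,"az":0,"jaw":-1},{"tx":0,"ty":0,"tz":0,"ax":0,"ay":0,"az":0,"jaw":-1},{"tx":0,"ty":0,"tz":0,"ax":0,"ay":0,"az":0,"jaw":-1},{"tx":0,"ty":0,"tz":0,"ax":0,"ay":0,"az":0,"jaw":-1},{"tx":0,"ty":0,"tz":0,"ax":0,"ay":0,"az":0,"jaw":-1},{"tx":0,"ty":0,"tz":0,"ax":0,"ay":0,"az":0,"jaw":-1}]' 80
cat > base.py <<'E'
from h import *
import sys
w,K,E=ext("wrist");cv2.imwrite("pics/%s.png"%sys.argv[1],w[...,::-1]);np.savez(sys.argv[1]+".npz",K=K,E=E)
g=cv2.cvtColor(w,cv2.COLOR_RGB2GRAY)
th=np.radians(-7.5);ux=np.array([np.cos(th),np.sin(th)]);uy=np.array([-ux[1],ux[0]]);c0=np.array([.506,.303])
for l in cv2.createLineSegmentDetector().detect(g)[0][:,0]:
    if np.hypot(*(l[:2]-l[2:]))<25: continue
    P=np.array([ray(K,E,p,.07)[:2] for p in(l[:2],l[2:])]);d=P[1]-P[0];q=(P-c0)
    if max(np.abs(q@ux))>.11 or max(np.abs(q@uy))>.11: continue
    a=(np.degrees(np.arctan2(d[1],d[0]))+90)%180-90
    print(np.round(l).astype(int),"ang %.1f"%a,"own (mm)",np.round(np.c_[q@ux,q@uy]*1000).astype(int).tolist())
E
python3 base.py b1; python3 -c "
from workcell import telemetry
o=telemetry.get_obs();print(o['ee_pos'],o['tcp_rot'])"
```

```text
time: 46.55
ee_pos: [0.5385, 0.1505, 0.1821]
tcp_rot: [179.8, -0.1, 172.5]
wrist_force: [-0.2, -0.0, -5.0]
opening: 0.0098
grasp_force: 79.3
[346  23 432  23] ang 82.4 own (mm) [[-85, -78], [-85, -10]]
[346  44 373  29] ang -70.2 own (mm) [[-70, -76], [-81, -56]]
[491 213 511 146] ang -7.5 own (mm) [[77, 80], [12, 80]]
[434 235 468  87] ang -7.7 own (mm) [[100, 29], [-38, 30]]
[471  23 511  23] ang 82.6 own (mm) [[-85, 20], [-85, 52]]
[303  77 332  77] ang 82.9 own (mm) [[-45, -109], [-45, -85]]
[422  97 404 202] ang -7.6 own (mm) [[-30, -7], [65, -7]]
[433  40 426  76] ang -7.5 own (mm) [[-73, -7], [-47, -7]]
[406  26 346  27] ang 83.2 own (mm) [[-83, -30], [-82, -77]]
[373  30 367  77] ang -7.7 own (mm) [[-80, -56], [-46, -56]]
[513  94 482 213] ang -6.5 own (mm) [[-32, 69], [76, 71]]
[461  79 371  79] ang 82.6 own (mm) [[-44, 22], [-44, -53]]
[375  56 378  31] ang -7.8 own (mm) [[-61, -52], [-80, -52]]
[364 101 396 103] ang 79.4 own (mm) [[-26, -56], [-25, -29]]
[398 207 414 109] ang -7.3 own (mm) [[70, -12], [-20, -13]]
[379  36 511  36] ang 82.6 own (mm) [[-76, -50], [-76, 54]]

[... 501 characters left out ...]
(mm) [[50, 11], [-1, 11]]
[339  74 342  36] ang -7.6 own (mm) [[-47, -79], [-76, -79]]
[323 154 321 184] ang -7.4 own (mm) [[19, -88], [48, -88]]
[404  48 378  48] ang 82.9 own (mm) [[-67, -29], [-67, -50]]
[498 221 441 221] ang 82.5 own (mm) [[85, 89], [85, 32]]
[421 173 429 129] ang -7.2 own (mm) [[37, 4], [-3, 4]]
[352  15 423  15] ang 82.5 own (mm) [[-90, -73], [-90, -18]]
[511 187 501 219] ang -7.7 own (mm) [[50, 91], [83, 90]]
[423  18 343  18] ang 82.5 own (mm) [[-89, -18], [-89, -80]]
[511  18 478  18] ang 82.6 own (mm) [[-88, 51], [-88, 25]]
[429  76 458  76] ang 82.5 own (mm) [[-47, -5], [-47, 19]]
[0.5384469  0.1505696  0.18206156] [ 1.79798479e+02 -6.28296962e-02  1.72521747e+02]
```

The fit of the base's inner walls (own x -76 to 72, own y -52 to 66) puts the base centre at about (0.505, 0.310) with yaw -7.4°. I'll move nearer and check.

```bash
python3 -m handwheel '[{"tx":0.008,"ty":0.01,"tz":0,"ax":0,"ay":0,"az":0,"jaw":-1},{"tx":0.016,"ty":0.02,"tz":0,"ax":0,"ay":0,"az":0,"jaw":-1},{"tx":0.016,"ty":0.025,"tz":0,"ax":0,"ay":0,"az":0,"jaw":-1},{"tx":0.01,"ty":0.015,"tz":0,"ax":0,"ay":0,"az":0,"jaw":-1},{"tx":0.004,"ty":0.005,"tz":0,"ax":0,"ay":0,"az":0,"jaw":-1},{"tx":0,"ty":0,"tz":0,"ax":0,"ay":0,"az":0,"jaw":-1},{"tx":0,"ty":0,"tz":0,"ax":0,"ay":0,"az":0,"jaw":-1},{"tx":0,"ty":0,"tz":0,"ax":0,"ay":0,"az":0,"jaw":-1},{"tx":0,"ty":0,"tz":0,"ax":0,"ay":0,"az":0,"jaw":-1},{"tx":0,"ty":0,"tz":0,"ax":0,"ay":0,"az":0,"jaw":-1}]' 80
python3 base.py b2|sort -k6; python3 -c "
from workcell import telemetry
o=telemetry.get_obs();print(o['ee_pos'],o['tcp_rot'])"
```

```text
time: 47.85
ee_pos: [0.4948, 0.2317, 0.1824]
tcp_rot: [179.8, -0.1, 172.5]
wrist_force: [-0.3, -0.6, -5.0]
opening: 0.0102
grasp_force: 79.2
[241 279 243 241] ang -10.4 own (mm) [[99, -89], [53, -86]]
[233 247 229 272] ang -16.9 own (mm) [[60, -96], [90, -101]]
[270 241 272 279] ang -4.5 own (mm) [[53, -59], [99, -57]]
[286 183 287 151] ang -7.0 own (mm) [[-7, -45], [-38, -45]]
[344 189 347 153] ang -7.2 own (mm) [[-1, 9], [-35, 9]]
[439 204 464  90] ang -7.4 own (mm) [[14, 102], [-89, 102]]
[389 254 414 107] ang -7.4 own (mm) [[69, 63], [-76, 62]]
[422 279 439 205] ang -7.5 own (mm) [[99, 102], [15, 102]]
[425 101 396 260] ang -7.6 own (mm) [[-80, 70], [75, 70]]
[409 259 442  96] ang -7.6 own (mm) [[74, 84], [-85, 84]]
[333 279 342 189] ang -7.6 own (mm) [[99, 8], [-1, 8]]
[281 243 282 216] ang -7.7 own (mm) [[56, -49], [26, -48]]
[284 272 280 247] ang 1.8 own (mm) [[90, -44], [60, -49]]
[292 248 298 273] ang 6.2 own (mm) [[61, -37], [91, -30]]
[358 101 419 105] ang 78.8 own (mm) [[-80, 14], [-77, 67]]
[417 101 364  99] ang 80.4 own (mm) [[-80, 64], [-82, 19]]
[386  98 412  99] ang 
[... 383 characters left out ...]
], [-5, -42]]
[228 101 271 101] ang 82.3 own (mm) [[-81, -97], [-81, -61]]
[248  85 296  85] ang 82.5 own (mm) [[-93, -80], [-93, -40]]
[308  93 456  92] ang 82.6 own (mm) [[-87, -29], [-87, 95]]
[304  77 463  77] ang 82.7 own (mm) [[-99, -33], [-100, 99]]
[464  81 307  82] ang 82.8 own (mm) [[-97, 100], [-96, -31]]
[327 227 283 227] ang 82.8 own (mm) [[38, -3], [38, -47]]
[344 127 312 127] ang 82.9 own (mm) [[-59, 4], [-59, -24]]
[253  92 289  92] ang 82.9 own (mm) [[-87, -76], [-88, -45]]
[334  99 361  99] ang 83.5 own (mm) [[-82, -7], [-82, 16]]
[284  95 256  96] ang 83.8 own (mm) [[-85, -49], [-84, -73]]
[0.49475884 0.23180816 0.1823996 ] [ 1.79798450e+02 -6.27681347e-02  1.72502266e+02]
```

```bash
python3 -m handwheel '[{"tx":0,"ty":0.01,"tz":0,"ax":0,"ay":0,"az":0,"jaw":-1},{"tx":0,"ty":0.022,"tz":0,"ax":0,"ay":0,"az":0,"jaw":-1},{"tx":0,"ty":0.025,"tz":0,"ax":0,"ay":0,"az":0,"jaw":-1},{"tx":0,"ty":0.014,"tz":0,"ax":0,"ay":0,"az":0,"jaw":-1},{"tx":0,"ty":0.006,"tz":0,"ax":0,"ay":0,"az":0,"jaw":-1},{"tx":0,"ty":0.001,"tz":0.008,"ax":0,"ay":0,"az":0,"jaw":-1},{"tx":0,"ty":0,"tz":0.014,"ax":0,"ay":0,"az":0,"jaw":-1},{"tx":0,"ty":0,"tz":0.014,"ax":0,"ay":0,"az":0,"jaw":-1},{"tx":0,"ty":0,"tz":0.01,"ax":0,"ay":0,"az":0,"jaw":-1},{"tx":0,"ty":0,"tz":0.004,"ax":0,"ay":0,"az":0,"jaw":-1}]' 80
python3 base.py b3|sort -k6
```

```text
time: 49.15
ee_pos: [0.5045, 0.309, 0.1316]
tcp_rot: [179.8, -0.1, 172.5]
wrist_force: [-0.3, 0.8, -4.2]
opening: 0.0101
grasp_force: 79.2
[241 279 243 242] ang -10.4 own (mm) [[61, -8], [26, -6]]
[265 283 267 258] ang -11.7 own (mm) [[65, 12], [41, 14]]
[233 247 229 272] ang -16.7 own (mm) [[30, -14], [54, -18]]
[209 284 221 255] ang -28.1 own (mm) [[66, -35], [38, -24]]
[270 239 272 279] ang -4.5 own (mm) [[23, 16], [61, 18]]
[346 166 349 128] ang -6.3 own (mm) [[-37, 71], [-64, 70]]
[323 154 321 188] ang -6.4 own (mm) [[-45, 53], [-20, 53]]
[286 183 287 151] ang -6.9 own (mm) [[-24, 27], [-48, 27]]
[144 299 170 282] ang -61.6 own (mm) [[81, -92], [64, -68]]
[183 242 187 281] ang -7.2 own (mm) [[26, -54], [63, -53]]
[140 299 109 108] ang -7.3 own (mm) [[82, -96], [-78, -96]]
[161 119 178 279] ang -7.4 own (mm) [[-70, -61], [61, -61]]
[333 279 340 211] ang -7.4 own (mm) [[61, 70], [-1, 70]]
[131 305  97 108] ang -7.4 own (mm) [[88, -104], [-78, -104]]
[404 107 372 300] ang -7.7 own (mm) [[-78, 106], [82, 106]]
[340 213 346 167] ang -8.2 own (mm) [[1, 70], [-36, 71]]
[247 252 246 308
[... 408 characters left out ...]
ang 81.8 own (mm) [[-72, 15], [-71, 103]]
[397 106 268 106] ang 82.2 own (mm) [[-79, 101], [-79, 13]]
[327 227 283 227] ang 82.2 own (mm) [[13, 61], [13, 26]]
[183  97 147  97] ang 82.5 own (mm) [[-85, -45], [-85, -69]]
[318 185 289 185] ang 82.6 own (mm) [[-22, 51], [-22, 30]]
[278 120 164 121] ang 82.6 own (mm) [[-69, 20], [-69, -59]]
[232 240 184 240] ang 82.7 own (mm) [[24, -15], [24, -53]]
[266 105 116 106] ang 82.8 own (mm) [[-79, 11], [-79, -91]]
[288 150 326 149] ang 83.0 own (mm) [[-49, 28], [-49, 55]]
[114 119 162 119] ang 83.0 own (mm) [[-70, -94], [-70, -61]]
[146 101 183 101] ang 83.4 own (mm) [[-82, -71], [-83, -45]]
[ 97 106 144 101] ang 87.6 own (mm) [[-79, -104], [-82, -71]]
```

```bash
python3 -m handwheel '[{"tx":0,"ty":0,"tz":0.002,"ax":0,"ay":0,"az":0,"jaw":-1},{"tx":0,"ty":0,"tz":0.002,"ax":0,"ay":0,"az":0,"jaw":-1},{"tx":0,"ty":0,"tz":0.001,"ax":0,"ay":0,"az":0,"jaw":-1},{"tx":0,"ty":0,"tz":0.001,"ax":0,"ay":0,"az":0,"jaw":-1},{"tx":0,"ty":0,"tz":0.001,"ax":0,"ay":0,"az":0,"jaw":-1},{"tx":0,"ty":0,"tz":0.001,"ax":0,"ay":0,"az":0,"jaw":-1},{"tx":0,"ty":0,"tz":0.001,"ax":0,"ay":0,"az":0,"jaw":-1},{"tx":0,"ty":0,"tz":0,"ax":0,"ay":0,"az":0,"jaw":-1},{"tx":0,"ty":0,"tz":0,"ax":0,"ay":0,"az":0,"jaw":-1},{"tx":0,"ty":0,"tz":0,"ax":0,"ay":0,"az":0,"jaw":-1}]' 80
```

```text
time: 50.45
ee_pos: [0.5048, 0.3095, 0.1237]
tcp_rot: [179.8, -0.1, 172.5]
wrist_force: [-0.8, 0.3, -5.1]
opening: 0.01
grasp_force: 79.2
```

```bash
python3 -m handwheel '[{"tx":0,"ty":0,"tz":0.001,"ax":0,"ay":0,"az":0,"jaw":-1},{"tx":0,"ty":0,"tz":0.001,"ax":0,"ay":0,"az":0,"jaw":-1},{"tx":0,"ty":0,"tz":0.001,"ax":0,"ay":0,"az":0,"jaw":-1},{"tx":0,"ty":0,"tz":0.001,"ax":0,"ay":0,"az":0,"jaw":-1},{"tx":0,"ty":0,"tz":0.0005,"ax":0,"ay":0,"az":0,"jaw":-1},{"tx":0,"ty":0,"tz":0.0005,"ax":0,"ay":0,"az":0,"jaw":-1},{"tx":0,"ty":0,"tz":0,"ax":0,"ay":0,"az":0,"jaw":-1},{"tx":0,"ty":0,"tz":0,"ax":0,"ay":0,"az":0,"jaw":-1},{"tx":0,"ty":0,"tz":0,"ax":0,"ay":0,"az":0,"jaw":-1},{"tx":0,"ty":0,"tz":0,"ax":0,"ay":0,"az":0,"jaw":-1}]' 80
```

```text
time: 51.7
ee_pos: [0.5048, 0.3095, 0.1187]
tcp_rot: [179.8, -0.1, 172.5]
wrist_force: [-0.1, 0.5, -5.9]
opening: 0.0098
grasp_force: 79.2
```

```bash
python3 -m handwheel '[{"tx":0,"ty":0,"tz":0.0005,"ax":0,"ay":0,"az":0,"jaw":-1},{"tx":0,"ty":0,"tz":0.0005,"ax":0,"ay":0,"az":0,"jaw":-1},{"tx":0,"ty":0,"tz":0.0005,"ax":0,"ay":0,"az":0,"jaw":-1},{"tx":0,"ty":0,"tz":0.0003,"ax":0,"ay":0,"az":0,"jaw":-1},{"tx":0,"ty":0,"tz":0,"ax":0,"ay":0,"az":0,"jaw":-1},{"tx":0,"ty":0,"tz":0,"ax":0,"ay":0,"az":0,"jaw":-1},{"tx":0,"ty":0,"tz":0,"ax":0,"ay":0,"az":0,"jaw":-1},{"tx":0,"ty":0,"tz":0,"ax":0,"ay":0,"az":0,"jaw":-1},{"tx":0,"ty":0,"tz":0,"ax":0,"ay":0,"az":0,"jaw":-1},{"tx":0,"ty":0,"tz":0,"ax":0,"ay":0,"az":0,"jaw":-1}]' 80
```

```text
time: 52.95
ee_pos: [0.5048, 0.3095, 0.1177]
tcp_rot: [179.8, -0.0, 172.5]
wrist_force: [-4.2, -1.6, 5.9]
opening: 0.0101
grasp_force: 80.6
```

It seated at z=0.1177, exactly the predicted height. I'll release and rise.

```bash
python3 -m handwheel '[{"tx":0,"ty":0,"tz":0,"ax":0,"ay":0,"az":0,"jaw":-0.6},{"tx":0,"ty":0,"tz":0,"ax":0,"ay":0,"az":0,"jaw":-0.3},{"tx":0,"ty":0,"tz":0,"ax":0,"ay":0,"az":0,"jaw":-0.2},{"tx":0,"ty":0,"tz":0,"ax":0,"ay":0,"az":0,"jaw":-0.2},{"tx":0,"ty":0,"tz":-0.01,"ax":0,"ay":0,"az":0,"jaw":-0.2},{"tx":0,"ty":0,"tz":-0.025,"ax":0,"ay":0,"az":0,"jaw":-0.2},{"tx":0,"ty":0,"tz":-0.03,"ax":0,"ay":0,"az":0,"jaw":-0.2},{"tx":0,"ty":0,"tz":-0.03,"ax":0,"ay":0,"az":0,"jaw":-0.2},{"tx":0,"ty":0,"tz":-0.02,"ax":0,"ay":0,"az":0,"jaw":-0.2},{"tx":0,"ty":0,"tz":0,"ax":0,"ay":0,"az":0,"jaw":-0.2}]' 30
python3 - <<'E'
from h import *
w,K,E=ext("wrist");g=cv2.cvtColor(w,cv2.COLOR_RGB2GRAY)
th=np.radians(-7.5);ux=np.array([np.cos(th),np.sin(th)]);uy=np.array([-ux[1],ux[0]]);c0=np.array([.5048,.309])
for l in cv2.createLineSegmentDetector().detect(g)[0][:,0]:
    if np.hypot(*(l[:2]-l[2:]))<60: continue
    for z in (.14,.128):
        P=np.array([ray(K,E,p,z)[:2] for p in(l[:2],l[2:])]);q=P-c0
        if np.abs(np.r_[q@ux,q@uy]).max()>.12: continue
        d=P[1]-P[0];print(z,"ang %.1f"%((np.degrees(np.arctan2(d[1],d[0]))+90)%180-90),np.round(np.c_[q@ux,q@uy]*1000).astype(int).tolist())
E
```

```text
time: 54.2
ee_pos: [0.5055, 0.3094, 0.234]
tcp_rot: [179.7, 0.1, 172.5]
wrist_force: [-0.2, -0.1, 0.3]
opening: 0.0339
grasp_force: 0.0
0.14 ang -6.3 [[79, -62], [-20, -64]]
0.128 ang -6.3 [[88, -65], [-16, -67]]
0.14 ang -7.0 [[-20, -66], [-82, -66]]
0.128 ang -7.0 [[-17, -69], [-82, -70]]
0.14 ang -7.3 [[-83, -80], [73, -79]]
0.128 ang -7.3 [[-83, -84], [81, -83]]
0.14 ang -7.4 [[73, 78], [-82, 78]]
0.128 ang -7.4 [[81, 82], [-82, 82]]
0.14 ang -7.7 [[81, -88], [-90, -88]]
0.128 ang -7.7 [[89, -93], [-90, -92]]
0.14 ang -7.4 [[-82, 70], [-6, 70]]
0.128 ang -7.4 [[-82, 74], [-2, 74]]
0.14 ang -7.6 [[-90, 87], [81, 87]]
0.128 ang -7.6 [[-90, 92], [90, 91]]
0.14 ang -7.5 [[-79, 59], [42, 59]]
0.128 ang -7.5 [[-79, 62], [48, 62]]
0.14 ang -7.4 [[77, -82], [-86, -83]]
0.128 ang -7.4 [[85, -87], [-86, -87]]
0.14 ang -7.7 [[40, 45], [-69, 46]]
0.128 ang -7.7 [[47, 48], [-68, 48]]
0.14 ang 81.4 [[-80, 55], [-81, 8]]
0.128 ang 81.4 [[-79, 58], [-80, 9]]
0.14 ang -7.5 [[-75, 65], [-3, 65]]
0.128 ang -7.5 [[-74, 69], [1, 69]]
0.14 ang 81.5 [[-76, 9], [-76, 58]]
0.128 ang 81.5 [[-76, 10], [-75, 61]]
0.14 ang 82.7 [[-92, 19], [-92, 84]]
0.128 ang 82.7 [[-92, 20], [-92, 89]]
0.14 ang -7.5 [[-75, -47], [39, -47]]
0.128 ang -7.5 [[-74, -50], [45, -50]]
0.14 ang 83.2 [[-86, 34], [-86, 81]]
0.128 ang 83.2 [[-86, 36], [-86, 85]]
0.14 ang -7.5 [[-86, 81], [10, 81]]
0.128 ang -7.5 [[-86, 86], [14, 86]]
0.14 ang -7.8 [[-25, 62], [-79, 63]]
0.128 ang -7.8 [[-22, 66], [-79, 66]]
0.14 ang -7.3 [[-20, -60], [-79, -60]]
0.128 ang -7.3 [[-17, -63], [-79, -63]]
0.14 ang 82.8 [[-90, 84], [-89, 21]]
0.128 ang 82.8 [[-90, 88], [-90, 22]]
0.14 ang -7.4 [[12, 85], [-88, 85]]
0.128 ang -7.4 [[17, 89], [-88, 89]]
0.14 ang -7.2 [[14, 82], [77, 82]]
0.128 ang -7.2 [[19, 86], [85, 86]]
0.14 ang -7.5 [[-17, -86], [67, -86]]
0.128 ang -7.5 [[-14, -90], [75, -90]]
```

```bash
python3 -c "
from workcell import workorder
print(workorder.job_done())"
```

```text
the job is handed in; nothing more can be done
None
```

The parts tote is stacked squarely on the base tote, foot fully home, both bail arms out level and the gripper clear; the job is handed in at about 54 s. While opening the bails I pushed the tote about 15 mm along the mat, and re-centred it before finishing the bails.

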